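# Serve the tasting cups on boards from the spring dispenser

## Task

Get the tasting cups ready to serve. Take the dust lid off the board dispenser, then for each metal cup waiting on the drip mat take the top board from the dispenser, lay it flat on the wooden tray and stand the cup upright on the middle of its own board. Leave the spare boards in the dispenser, put the lid back on it, fully down, once all the cups are served, and do not knock over or push away the sugar jar or the tamper.

Things in the scene. Friction and masses are not known exactly. Their poses are not given: they have to be found in the camera images.
- dispenser: Self-levelling dispenser of sheet steel, fixed: foot 136 x 100 mm, two end walls (outer faces 115 mm apart along x) and four corner guides (77 mm over them in y), all 100 mm high. Its long sides (+y, -y) are open for the middle 83 mm, so fingers reach the boards' long edges. Five boards lie in it, one on another, long side along its x, with 2.5 mm play. Origin: centre of its underside.
- platform (a joint): Sprung platform under the boards, m of rise: 0 with five boards, up by 0.012 for each board taken. The spring (49 N/m) balances their weight, so the top face of the topmost board is always about 92 mm above the counter, 8 mm below the rim; it yields softly if pushed. Boards come out upward, the topmost first.
- lid: Dark wooden dust lid, starts on the dispenser: inverted tray 134 x 96 mm, 200 g, skirt 10 mm deep (inside 126 x 88, 5 mm play all round), top 5 mm. Steel bar grip on top, 60 mm along its x, 14 mm wide in y, 15 to 41 mm above the origin. Origin: centre of the skirt's underside. Properly on, it rests on the rim, origin 90 mm above the dispenser's, long sides parallel, either way round.
- tray: Brown wooden serving tray, fixed, 284 (its x) x 248 mm (its y), 6 mm floor and 6 mm walls, rim 18 mm high. Inside 272 x 236 mm: four boards fit two by two, long sides along the tray's x. Origin: centre of its underside.
- mat: Thin black rubber drip mat 220 (x) x 190 (y) x 4 mm, fixed, on which the cups wait. Mat and dispenser stand on either side of the tray, now one way round, now the other. Origin: centre of its underside.
- jar: Glass sugar jar with a steel cap, 66 mm wide, 85 mm high, standing beyond the mat. Bystander. Origin: centre of its underside.
- tamper: Steel tamper standing on its 58 mm foot, 70 mm high, beside the jar. Bystander. Origin: centre of its underside.
- board1: A flat oblong board of pale oak, 100 long x 66 wide x 12 mm thick, 60 g, one of five alike. Origin: centre of its underside; x along its length, z up when it lies as stacked. It starts on top of the stack (top at 92 mm).
- board2: A flat oblong board of pale oak, 100 long x 66 wide x 12 mm thick, 60 g, one of five alike. Origin: centre of its underside; x along its length, z up when it lies as stacked. It starts as number 2 from the top of the stack.
- board3: A flat oblong board of pale oak, 100 long x 66 wide x 12 mm thick, 60 g, one of five alike. Origin: centre of its underside; x along its length, z up when it lies as stacked. It starts as number 3 from the top of the stack.
- board4: A flat oblong board of pale oak, 100 long x 66 wide x 12 mm thick, 60 g, one of five alike. Origin: centre of its underside; x along its length, z up when it lies as stacked. It starts as number 4 from the top of the stack.
- board5: A flat oblong board of pale oak, 100 long x 66 wide x 12 mm thick, 60 g, one of five alike. Origin: centre of its underside; x along its length, z up when it lies as stacked. It starts as number 5 from the top of the stack.
- cup1: A plain metal cup without a handle, open at the top, 60 mm high, slightly tapered: 62 mm across at the foot, 66 mm at the rim, wall 3 mm, about 130 g. It starts upright on the rubber drip mat. Origin: centre of its foot; z towards its mouth. The cups are alike; two or three are there.
- cup2: A plain metal cup without a handle, open at the top, 60 mm high, slightly tapered: 62 mm across at the foot, 66 mm at the rim, wall 3 mm, about 130 g. It starts upright on the rubber drip mat. Origin: centre of its foot; z towards its mouth. The cups are alike; two or three are there.
- cup3: A plain metal cup without a handle, open at the top, 60 mm high, slightly tapered: 62 mm across at the foot, 66 mm at the rim, wall 3 mm, about 130 g. It starts upright on the rubber drip mat. Origin: centre of its foot; z towards its mouth. The cups are alike; two or three are there.
- cup4: A plain metal cup without a handle, open at the top, 60 mm high, slightly tapered: 62 mm across at the foot, 66 mm at the rim, wall 3 mm, about 130 g. It starts upright on the rubber drip mat. Origin: centre of its foot; z towards its mouth. The cups are alike; two or three are there.
Things that resemble listed ones, but are neither listed nor needed, are in the scene too. What is shaped like the cup2 but blue or purple is not meant. What is shaped like the lid but yellow is not meant.

How it is judged:
By the outcome, as a careful person would: the job done as asked, in the order asked, and still so for the second after the job is handed in, with the robot touching nothing.
Of cup1, cup2, cup3, cup4 only 2 to 3 are there at a start; the rules pass over those that are not, and their reading is None.
At some moment in a run one of cup1, cup2, cup3, cup4 may be knocked a few centimetres aside while the robot is not near it.
It also fails if it takes over 210 s, if anything falls off the work surface, if the arm or the gripper's body presses on something with over 40 N, if the wrist force passes 120 N, or if a joint passes its speed limit or range.

## Robot

A 6-joint arm with a two-finger parallel gripper is mounted at the origin on the work surface. World frame = base frame: x ahead of the robot, y to its left, z up, the work surface at z = 0. Lengths are in m, angles in degrees, forces in N, time in s.
With the tool pointing down it reaches from about 0.3 to 0.75 m from the base axis. Payload 8.5 kg.
Tool frame: the origin (TCP) lies at the very end of the fingers, on their centre line; the grasp point (between the pads) lies 19 mm behind it; z points along the fingers, y is the direction in which the jaws open and shut (so a half turn about z gives the same grasp; the last joint's range is limited). The gripper opens to 85 mm and grips with 20 to 120 N. Pads are 22 mm wide; open, the fingers measure 114 mm over their backs; the gripper's body (76 mm by 85 mm) begins 54 mm behind the grasp point. The pads swing forward as they close: fully open they stand 13 mm farther back than shut.
Start: joints at [-77.252, 21.807, 74.336, -0, 83.858, -12.336], TCP at [0.233, -0.498, 0.231] pointing down, gripper open.
Joint ranges: [-178.18, 178.18], [-50.72, 133.34], [12.68, 142.11], [-81.47, 261.47], [9.98, 163.14], [-165.26, 165.26]. Speed limits (degrees/s): [136.94, 136.94, 180, 180, 180, 180].

## Interface

Orientations are given as a 3x3 rotation matrix whose columns are the frame's x, y, z axes.
In Python, from rig import env, vision, close_job, spotter gives the robot as it stands. The module is installed in compiled form; this text tells all that it offers.
- The arm moves only by the tool jog_arm, never from a script. Its argument "plan" is a list that holds one entry, the list of rows, each a list of 6 numbers: the shift along the tool's x, y, z in units of 40 mm (1.0 is 40 mm), then the turn, a rotation vector about the tool's x, y, z in units of 0.15 rad (1.0 is 0.15 rad). A call has 1 to 10 rows; each row shifts and turns the commanded pose from where the row before left it, along the tool's axes as they then stand; what a row does not reach is not made up. A row lasts 1/10 s, in which the tool goes at most 50 mm and 8.59 degrees, less where a joint would pass 70% of its speed; a pose out of reach is approached as far as the arm can. A call with a number of a shift or a turn outside -1 to 1 is refused whole. A call with a gripper value outside its range is refused whole. "grip" is the opening, from -1 (shut) to 1 (fully open), set as the call begins (left out, the last holds). The fingers move at their own pace and stop on an object; "squeeze" is the grip in N (left out, the last holds). Time passes only in rows, so rows that do not move let the fingers close. It gives the time, the measured TCP pose, the force and the opening at its end, in the units of the state.
- env.observe(): the state, without advancing time (a new reading comes with each control period).
- vision.get_image(name): name is "scene" or "side" or "wrist"; returns (picture, depth): 400x640x3 uint8, red, green, blue; 400x640 float32, m along the optical axis (not along the pixel's ray), 0 where there is no reading.
- vision.camera_info(name): a dict with "fx", "fy", "cx", "cy" (pixels), "rvec" (rotation vector, rad) and "tvec" (3), from world to camera coordinates, as OpenCV has them. Camera axes: x right, y down, z forward; pixel columns grow to the right and rows downward; lengths in m; the calibration is good to about 2 mm. A picture is of the moment at which its call begins: read the wrist's pose just before it. camera_info takes no time and is no camera call; for the wrist camera it gives the pose at the moment of the call.
- close_job(): hands the job in, once; it reports no verdict.
Trained networks look in the newest picture that a camera, given by its name, has taken for a name from the list of things; names that differ only in an ending like _2 or _b are one class to them, and where a whole thing is asked for, a point or a joint stands for the part that bears it (a point fixed in the world has none). Each returns a list of dicts, best first, with "score" (0 to 1); they miss things now and then, are a little off and sometimes report something else, mostly with a low value. They report only what shows in the picture. A call takes as long as a camera call. They do not tell look-alikes from the thing itself.
- spotter.trace(camera, query): "pixels" (400x640 bool, what is visible of it) and "rect" ([left, top, right, bottom] in pixels, round what is visible of it).
The state is a dict: "time_s": time; "q": joint angles; "qvel": joint speeds; "joint_efforts": joint torques, N m; "position": TCP position; "tool_rot": TCP orientation; "ft_force": force on the tool from outside, world axes, zero at the start; "wrist_torque": the same for the moment, N m; "grip_width": finger opening in m.
Only numpy, scipy, OpenCV 4.12 (cv2) and the standard library are available. Lean on these libraries where they do the work, as an engineer would, in place of code of your own. Each camera call takes 0.05 s, during which the arm holds its last target.

## Working session

There is one attempt and no reset: what is moved stays moved. The work goes in short steps, Python scripts to look and compute and a tool call to move; the robot and the scene stay as the last step left them, time stands still between calls to the robot, and variables do not carry over. Pictures are saved under pics/ and viewed, and the job is handed in when it is done.

Besides the shell and the picture viewer there is one more tool, called after "Call:" as a command line: name --argument value ..., lists and objects as JSON in quotes. jog_arm: Moves the arm, as the interface text tells. Its arguments: {"type":"object","properties":{"plan":{"type":"array"},"grip":{"type":"number"},"squeeze":{"type":"number"}},"required":["plan"]}

```bash
ls; mkdir -p pics; cat > h.py <<'E'
import numpy as np, cv2
from rig import env, vision, close_job, spotter
def cam(n):
    c=vision.camera_info(n); K=np.array([[c['fx'],0,c['cx']],[0,c['fy'],c['cy']],[0,0,1]]); R=cv2.Rodrigues(np.array(c['rvec'],float))[0]; return K,R,np.array(c['tvec'],float).ravel()
def cloud(n,d,C=None):
    K,R,t=C or cam(n); v,u=np.mgrid[:400,:640]; P=np.stack([(u-K[0,2])/K[0,0]*d,(v-K[1,2])/K[1,1]*d,d],-1)
    W=(P-t)@R; W[d<=0]=np.nan; return W
def proj(n,X,C=None):
    K,R,t=C or cam(n); p=(np.atleast_2d(X)@R.T+t)@K.T; return p[:,:2]/p[:,2:]
def save(p,f): cv2.imwrite('pics/'+f,cv2.cvtColor(p,cv2.COLOR_RGB2BGR))
E
python3 - <<'E'
from h import *
s=env.observe(); print({k:np.round(v,3).tolist() for k,v in s.items()})
for n in ['scene','side','wrist']:
    C=cam(n); p,d=vision.get_image(n); save(p,n+'0.png'); np.savez('pics/'+n+'0.npz',p=p,d=d,K=C[0],R=C[1],t=C[2]); print(n,-C[1].T@C[2],(d>0).mean())
print(env.observe()['time_s'])
E
```

```text
pics
{'time_s': 0.0, 'q': [-77.253, 21.841, 74.383, 0.0, 83.858, -12.334], 'qvel': [0.04, -0.019, -0.008, -0.13, -0.018, -0.025], 'joint_efforts': [0.002, -44.846, -23.128, -0.0, 0.005, -0.0], 'position': [0.233, -0.498, 0.231], 'tool_rot': [[0.906, 0.424, -0.0], [0.424, -0.906, 0.001], [0.0, -0.001, -1.0]], 'ft_force': [-0.788, 0.028, 0.245], 'wrist_torque': [0.027, -0.026, 0.036], 'grip_width': 0.086}
scene [0.97374685 0.93739732 1.05703422] 0.99608203125
side [ 0.19551246 -1.31689605  0.98476811] 0.9959375
wrist [ 0.30339138 -0.46573729  0.37440401] 0.996
0.15
```

View pics/scene0.png

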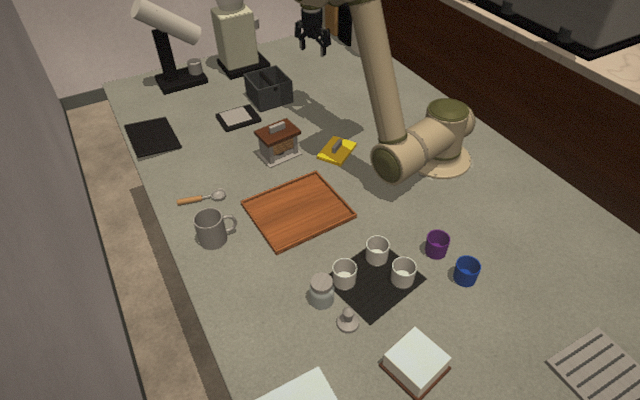

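View pics/side0.png

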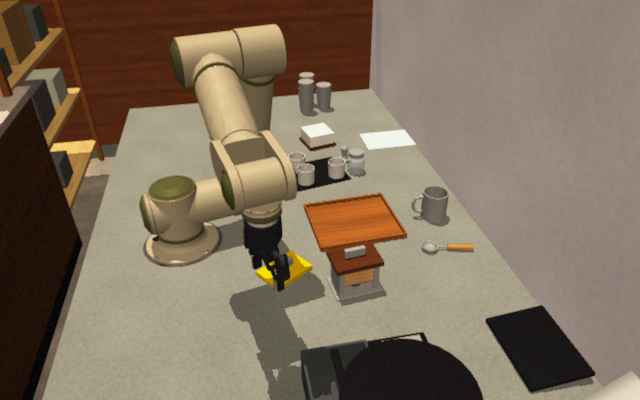

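View pics/wrist0.png

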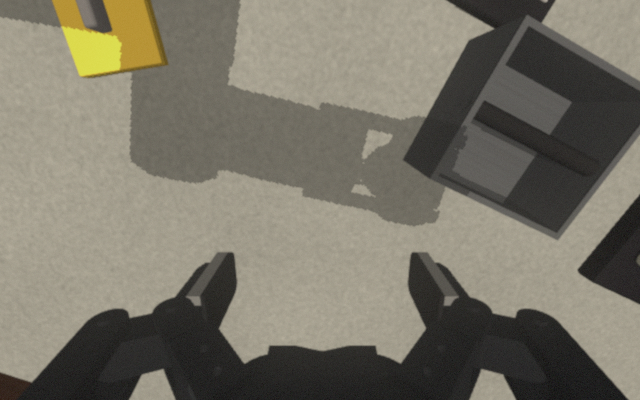

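The scene shows three metal cups on the mat, at pixels (377,250), (344,272) and (403,271). The look-alikes are the purple cup (437,244) and the blue cup (466,271). The dark lid sits on the dispenser at (277,135), and the yellow look-alike lid lies at (337,150). The mug (211,228) and the far grey bin are clutter.

```bash
python3 - <<'E'
from h import *
z={n:np.load(f'pics/{n}0.npz') for n in ['scene','side']}
for n in ['scene','side']:
  W=cloud(n,z[n]['d'],(z[n]['K'],z[n]['R'],z[n]['t']))
  np.save(f'pics/W_{n}0.npy',W)
  for q in ['lid','dispenser','tray','mat','cup1','jar','tamper']:
    for r in spotter.trace(n,q) [:6]:
      m=r['pixels']; X=W[m]; X=X[~np.isnan(X[:,0])]
      if len(X)<20: continue
      zt=np.percentile(X[:,2],95); T=X[X[:,2]>zt-.006]
      rc=cv2.minAreaRect((T[:,:2]*1000).astype(np.float32))
      print(n,q,round(r['score'],2),np.round(r['rect']).tolist(),len(X),'ztop',round(zt,4),'top rect',np.round(rc[0],0),np.round(rc[1],0),round(rc[2],1))
E
```

```text
scene lid 0.67 [312.0, 134.0, 358.0, 165.0] 791 ztop 0.0369 top rect [ 298. -207.] [64. 16.] 32.8
scene lid 0.6 [251.0, 118.0, 297.0, 146.0] 760 ztop 0.1282 top rect [ 482. -299.] [61. 16.] 5.7
scene dispenser 0.8 [257.0, 136.0, 301.0, 168.0] 617 ztop 0.0669 top rect [ 500. -268.] [ 73. 134.] 65.0
scene tray 0.83 [244.0, 172.0, 356.0, 258.0] 5433 ztop 0.0169 top rect [555. -12.] [286. 257.] 2.7
scene tray 0.62 [334.0, 250.0, 424.0, 327.0] 2776 ztop 0.0076 top rect [491. 330.] [220. 192.] 12.0
scene mat 0.69 [334.0, 249.0, 423.0, 326.0] 2756 ztop 0.0075 top rect [490. 330.] [222. 189.] 12.1
scene cup1 0.96 [454.0, 256.0, 480.0, 285.0] 664 ztop 0.0595 top rect [272. 449.] [65. 62.] 35.6
scene cup1 0.84 [425.0, 229.0, 447.0, 261.0] 618 ztop 0.0602 top rect [282. 335.] [67. 63.] 72.3
scene cup1 0.75 [389.0, 257.0, 417.0, 289.0] 687 ztop 0.0637 top rect [426. 369.] [67. 65.] 86.5
scene cup1 0.68 [361.0, 236.0, 389.0, 264.0] 640 ztop 0.064 top rect [445. 272.] [67. 62.] 53.9
scene cup1 0.56 [336.0, 258.0, 356.0, 289.0] 624 ztop 0.0635 top rect [567. 296.] [65. 62.] 15.0
scene jar 0.78 [310
[... 356 characters left out ...]
 [60. 18.] 7.8
side dispenser 0.62 [324.0, 267.0, 381.0, 302.0] 918 ztop 0.068 top rect [ 478. -343.] [ 49. 121.] 77.2
side tray 0.85 [304.0, 191.0, 406.0, 252.0] 4177 ztop 0.0195 top rect [551. -69.] [292. 377.] 1.9
side mat 0.69 [297.0, 155.0, 350.0, 193.0] 619 ztop 0.0118 top rect [490. 327.] [213. 197.] 12.7
side cup1 0.69 [286.0, 154.0, 304.0, 170.0] 200 ztop 0.0675 top rect [375. -48.] [909.  62.] 83.3
side cup1 0.62 [297.0, 167.0, 316.0, 187.0] 344 ztop 0.0658 top rect [443. 272.] [76. 60.] 81.0
side jar 0.61 [345.0, 150.0, 361.0, 176.0] 396 ztop 0.0892 top rect [645. 318.] [60. 54.] 86.7
side tamper 0.33 [346.0, 149.0, 363.0, 173.0] 369 ztop 0.0892 top rect [646. 316.] [60. 50.] 75.9
```

```bash
python3 - <<'E'
import cv2
i=cv2.imread('pics/scene0.png'); 
a=cv2.resize(i[100:175,230:370],None,fx=5,fy=5,interpolation=3); b=cv2.resize(i[215:345,290:490],None,fx=3.5,fy=3.5,interpolation=3)
cv2.imwrite('pics/cropA.png',a);cv2.imwrite('pics/cropB.png',b)
E
```

```text
(no output)
```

View pics/cropA.png

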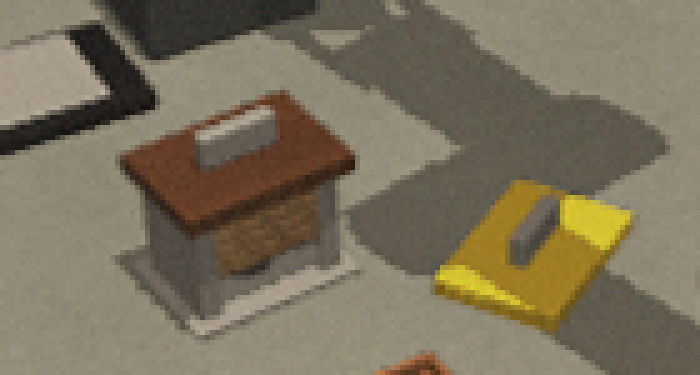

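View pics/cropB.png

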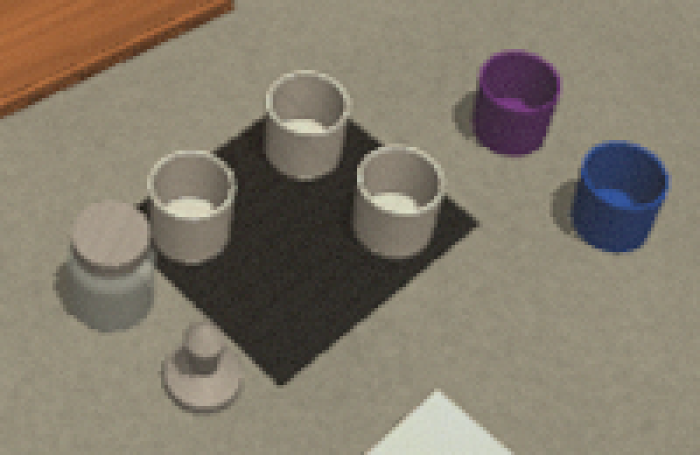

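The crops confirm the dark wooden lid on the dispenser and three bare metal cups on the mat. Next I'll make a height map for free space, get the tray yaw, and check fingertip geometry in the wrist view.

```bash
python3 - <<'E'
from h import *
# topdown color map
img=np.zeros((600,760,3),np.uint8)
z=np.load('pics/scene0.npz')
W=np.load('pics/W_scene0.npy'); p=z['p']
# x 0.1..0.85 down -> rows ; y -0.65..0.6 -> cols, 600px/..; 0.6 px/mm
s=600
m=(~np.isnan(W[...,0]))&(W[...,2]<.3)
r=((W[...,0]-.1)*s*1.3).astype(int); c=((W[...,1]+.65)*s).astype(int)
m&=(r>=0)&(r<600)&(c>=0)&(c<760)
o=np.argsort(W[...,2][m]); 
R,Cc,P=r[m][o],c[m][o],p[m][o][:,::-1]
for a,b,q in zip(R,Cc,P): img[max(a-2,0):a+2,max(b-2,0):b+2]=q
for x in np.arange(.2,.8,.1): cv2.putText(img,f'{x:.1f}',(0,int((x-.1)*s*1.3)),0,.4,(0,255,0)); cv2.line(img,(0,int((x-.1)*s*1.3)),(760,int((x-.1)*s*1.3)),(0,255,0),1)
for y in np.arange(-.6,.6,.1): cv2.line(img,(int((y+.65)*s),0),(int((y+.65)*s),600),(0,255,0),1); cv2.putText(img,f'{y:.1f}',(int((y+.65)*s),12),0,.4,(0,255,0))
cv2.imwrite('pics/top.png',img)
# tray: floor points
t=[r for r in spotter.trace('scene','tray')][0]['pixels'] if 0 else None
for n in ['scene','side']:
  W=np.load(f'pics/W_{n}0.npy')
  m=(W[...,0]>.38)&(W[...,0]<.73)&(W[...,1]>-.18)&(W[...,1]<.16)&(W[...,2]>.0135)&(W[...,2]<.024)
  X=W[m]; rc=cv2.minAreaRect((X[:,:2]*1000).astype(np.float32)); print(n,rc,len(X), np.percentile(X[:,2],[50,95]))
# wrist finger tips
d=np.load('pics/wrist0.npz'); Ww=cloud('wrist',d['d'],(d['K'],d['R'],d['t']))
T=env.observe(); Rt=np.array(T['tool_rot']);pt=np.array(T['position'])
L=(Ww-pt)@Rt*1000
for rr,cc in [(258,228),(270,225),(258,418),(270,425),(320,165),(320,480)]: print(rr,cc,np.round(L[rr,cc],1))
m=(L[...,2]>-60)&(L[...,2]<15)&(abs(L[...,0])<40)&(abs(L[...,1])<70); print('max z tool L/R',np.nanpercentile(L[...,2][m],[90,99,100]))
X=L[m];X=X[X[:,2]>np.percentile(X[:,2],97)];print(X.min(0),X.max(0))
print('cam in tool', (-d['R'].T@d['t']-pt)@Rt)
E
```

```text
scene ((554.6592407226562, -11.048171997070312), (286.3229675292969, 254.6541748046875), 2.603121280670166) 571 [0.0168156  0.02054707]
side ((552.8543701171875, -11.065505981445312), (284.5173034667969, 258.8250732421875), 2.6013314723968506) 605 [0.01806838 0.02231647]
258 228 [  9.9 -42.7 -21.3]
270 225 [  7.  -42.7 -26.8]
258 418 [ 11.3  43.4 -23.8]
270 425 [ 11.7  43.  -34.6]
320 165 [ 11.3 -49.9 -64. ]
320 480 [ 12.2  50.3 -65. ]
max z tool L/R [-22.16092903 -15.23508053 -12.89760117]
[-10.00944297 -47.20798095 -17.47985875] [ 10.89540136  45.40918101 -12.89760117]
cam in tool [ 0.07732879  0.00045716 -0.14306215]<stdin>:9: RuntimeWarning: invalid value encountered in cast
```

View pics/top.png

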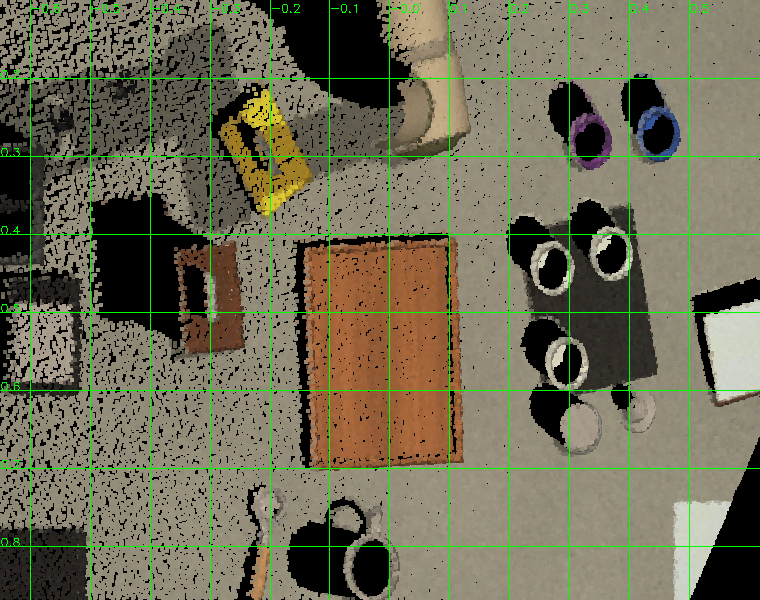

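```bash
cat >> h.py <<'E'
def go(x,y,z,yaw=None):
    "target TCP, tool-x yaw in deg; prints turn units (about tool z, first) then shift units after the turn"
    s=env.observe(); R=np.array(s['tool_rot']); p=np.array(s['position'])
    y0=np.degrees(np.arctan2(R[1,0],R[0,0])); yaw=y0 if yaw is None else yaw
    dt=(y0-yaw+180)%360-180
    a=np.radians(yaw); Rn=np.array([[np.cos(a),np.sin(a),0],[np.sin(a),-np.cos(a),0],[0,0,-1]])
    print('t',round(s['time_s'],2),'pos',p.round(4),'yaw',y0.round(2),'tilt',R[:,2].round(4),'w',round(s['grip_width'],4),'F',np.round(s['ft_force'],1))
    print(' turn z units',round(np.radians(dt)/.15,3),' shift units',((np.array([x,y,z])-p)@Rn/.04).round(3))
E
python3 - <<'E'
from h import *
for n in ['side','scene']:
  W=np.load(f'pics/W_{n}0.npy'); m=(W[...,0]>.29)&(W[...,0]<.47)&(W[...,1]>-.5)&(W[...,1]<-.36)
  X=W[m]; print(n,len(X),np.percentile(X[:,2],[5,50,99]) if len(X) else '', X[X[:,2]>.02][:,:2].mean(0))
go(.42,-.30,.28,6)
E
```

```text
side 2826 [-0.00185352  0.00150682  0.00626524] [ 0.29496977 -0.49421684]
scene 384 [-4.45020973e-03  5.42809172e-05  4.44984557e-01] [ 0.2916514  -0.48707415]
t 0.85 pos [ 0.2332 -0.4981  0.2313] yaw 25.08 tilt [-0. -0. -1.] w 0.0855 F [-0.2 -0.  -0.2]
 turn z units 2.221  shift units [ 5.163 -4.437 -1.216]
```

Call:
jog_arm --plan '[[[0,0,0,0,0,0.74],[0,0,0,0,0,0.74],[0,0,0,0,0,0.74],[0.74,-0.63,-0.17,0,0,0],[0.74,-0.63,-0.17,0,0,0],[0.74,-0.63,-0.17,0,0,0],[0.74,-0.63,-0.17,0,0,0],[0.74,-0.63,-0.17,0,0,0],[0.74,-0.63,-0.17,0,0,0],[0.74,-0.63,-0.17,0,0,0]]]'

```text
time_s: 1.85
position: [0.4217, -0.2997, 0.2794]
tool_rot: [[0.995, 0.105, 0.0], [0.105, -0.995, -0.0], [0.0, 0.0, -1.0]]
ft_force: [0.8, -0.4, 0.4]
grip_width: 0.0854
```

Call:
jog_arm --plan '[[[0,0,0,0,0,0],[0,0,0,0,0,0],[0,0,0,0,0,0]]]'

```text
time_s: 2.15
position: [0.4202, -0.3016, 0.2786]
tool_rot: [[0.995, 0.104, -0.001], [0.104, -0.995, 0.0], [-0.001, -0.0, -1.0]]
ft_force: [-0.3, -0.3, -1.5]
grip_width: 0.0857
```

```bash
cat >> h.py <<'E'
def shot(n,tag):
    C=cam(n); p,d=vision.get_image(n); save(p,f'{n}_{tag}.png'); W=cloud(n,d,C); np.savez(f'pics/{n}_{tag}.npz',p=p,d=d,W=W,K=C[0],R=C[1],t=C[2]); return p,W,C
E
python3 - <<'E'
from h import *
go(.42,-.30,.28,6)
p,W,C=shot('wrist','a')
for lo,hi,nm in [(.121,.14,'grip'),(.096,.113,'lidtop')]:
  m=(W[...,2]>lo)&(W[...,2]<hi)&(W[...,0]>.38)&(W[...,0]<.58)&(W[...,1]<-.22)&(W[...,1]>-.38)
  m=cv2.morphologyEx(m.astype(np.uint8),cv2.MORPH_OPEN,np.ones((3,3)))>0
  X=W[m]; print(nm,len(X),np.percentile(X[:,2],[5,50,95]).round(4),cv2.minAreaRect((X[:,:2]*1000).astype(np.float32)))
m=(W[...,2]>.003)&(W[...,2]<.02)&(W[...,0]>.38)&(W[...,0]<.58)&(W[...,1]<-.22)&(W[...,1]>-.38)
X=W[m]; print('foot',len(X),X.min(0) if len(X) else '',X.max(0) if len(X) else'')
E
```

```text
t 2.15 pos [ 0.4202 -0.3016  0.2786] yaw 5.95 tilt [-5.e-04  2.e-04 -1.e+00] w 0.0857 F [-0.3 -0.3 -1.5]
 turn z units -0.005  shift units [-0.002 -0.04  -0.034]
grip 947 [0.1293 0.1316 0.133 ] ((483.0246276855469, -301.2718811035156), (59.157310485839844, 13.638155937194824), 6.6791205406188965)
lidtop 11497 [0.1046 0.1059 0.1071] ((482.95391845703125, -301.6054382324219), (132.5117645263672, 96.12564086914062), 5.85553503036499)
foot 28 [ 0.38511931 -0.37945268  0.00300406] [ 0.57911769 -0.22279398  0.00402816]
```

View pics/wrist_a.png

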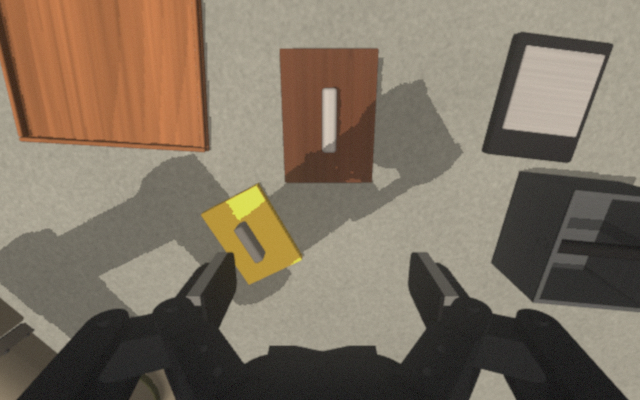

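Call:
jog_arm --plan '[[[0.8,0.08,0.2,0,0,0],[0.77,0.08,0.3,0,0,0],[0,0,0.8,0,0,0],[0,0,0.8,0,0,0],[0,0,0.8,0,0,0],[0,0,0.6,0,0,0],[0,0,0.4,0,0,0],[0,0,0.3,0,0,0],[0,0,0,0,0,0],[0,0,0,0,0,0]]]' --grip 0.2 --squeeze 40

```text
time_s: 3.2
position: [0.4839, -0.3014, 0.1115]
tool_rot: [[0.995, 0.104, 0.001], [0.104, -0.995, -0.001], [0.0, 0.001, -1.0]]
ft_force: [0.2, -0.5, 0.1]
grip_width: 0.0511
```

Call:
jog_arm --plan '[[[0,0,0,0,0,0],[0,0,0,0,0,0],[0,0,0,0,0,0],[0,0,0,0,0,0],[0,0,0,0,0,0],[0,0,0,0,0,0],[0,0,0,0,0,0],[0,0,0,0,0,0]]]' --grip -1

```text
time_s: 4.0
position: [0.4842, -0.301, 0.1117]
tool_rot: [[0.995, 0.105, 0.001], [0.105, -0.995, -0.001], [0.001, 0.001, -1.0]]
ft_force: [-0.2, 0.3, 5.3]
grip_width: 0.0132
```

```bash
python3 - <<'E'
from h import *
go(.483,-.3015,.110,5.9)
E
```

```text
t 4.0 pos [ 0.4842 -0.301   0.1117] yaw 6.01 tilt [ 0.001  -0.0011 -1.    ] w 0.0132 F [-0.2  0.3  5.3]
 turn z units 0.013  shift units [-0.03   0.008  0.043]
```

Call:
jog_arm --plan '[[[0,0,-0.3,0,0,0],[0,0,-0.6,0,0,0],[0,0,-0.8,0,0,0],[0,0,-0.8,0,0,0],[-0.6,0.6,0,0,0,0],[-0.6,0.6,0,0,0,0],[-0.6,0.6,0,0,0,0],[-0.6,0.6,0,0,0,0],[-0.52,0.54,0,0,0,0],[0,0,0,0,0,0]]]'

```text
time_s: 5.0
position: [0.3779, -0.4324, 0.211]
tool_rot: [[0.995, 0.101, -0.001], [0.101, -0.995, -0.0], [-0.001, 0.0, -1.0]]
ft_force: [0.8, 0.9, -2.2]
grip_width: 0.013
```

```bash
python3 - <<'E'
from h import *
go(.38,-.43,.024)
shot('side','b'); shot('wrist','b'); 
E
```

```text
t 5.0 pos [ 0.3779 -0.4324  0.211 ] yaw 5.79 tilt [-7.e-04 -3.e-04 -1.e+00] w 0.013 F [ 0.8  0.9 -2.2]
 turn z units 0.0  shift units [ 0.058 -0.053  4.675]
```

View pics/side_b.png

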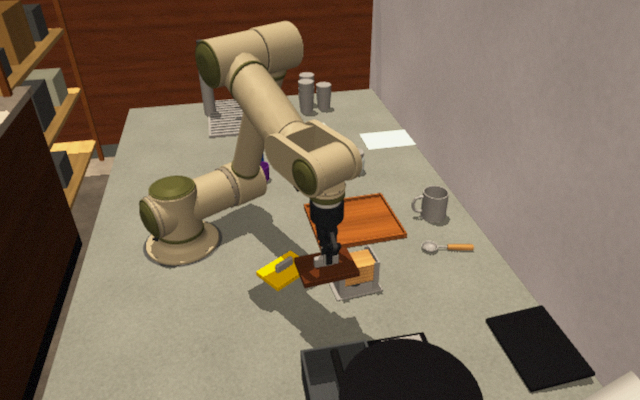

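View pics/wrist_b.png

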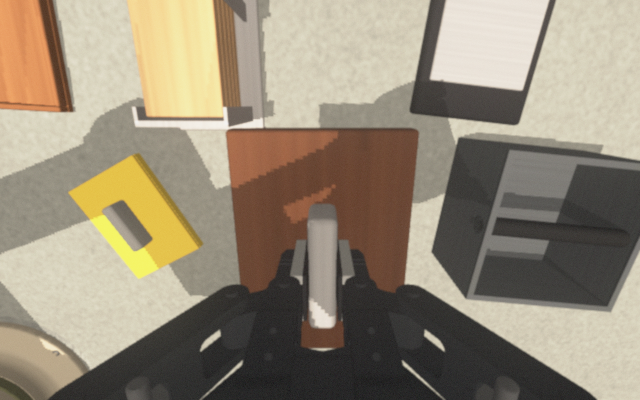

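Call:
jog_arm --plan '[[[0,0,0.8,0,0,0],[0,0,0.8,0,0,0],[0,0,0.8,0,0,0],[0,0,0.8,0,0,0],[0,0,0.7,0,0,0],[0,0,0.4,0,0,0],[0,0,0.2,0,0,0],[0,0,0.14,0,0,0],[0,0,0.05,0,0,0],[0,0,0,0,0,0]]]'

```text
time_s: 6.1
position: [0.3804, -0.4301, 0.0239]
tool_rot: [[0.994, 0.105, 0.0], [0.105, -0.994, -0.001], [0.0, 0.001, -1.0]]
ft_force: [0.3, 0.3, -2.4]
grip_width: 0.0133
```

Call:
jog_arm --plan '[[[0,0,0,0,0,0],[0,0,0,0,0,0],[0,0,0,0,0,0],[0,0,0,0,0,0]]]' --grip 0.0

```text
time_s: 6.5
position: [0.3801, -0.4301, 0.0236]
tool_rot: [[0.995, 0.105, 0.0], [0.105, -0.995, -0.0], [0.0, 0.0, -1.0]]
ft_force: [-0.3, -0.5, -1.4]
grip_width: 0.0427
```

Call:
jog_arm --plan '[[[0,0,-0.3,0,0,0],[0,0,-0.8,0,0,0],[0,0,-1,0,0,0],[0,0,-1,0,0,0],[0,0,-1,0,0,0],[0,0,-1,0,0,0],[0,0,-0.6,0,0,0],[0,0,0,0,0,0]]]' --grip 1

```text
time_s: 7.3
position: [0.3805, -0.4307, 0.2561]
tool_rot: [[0.994, 0.105, 0.004], [0.105, -0.994, -0.007], [0.003, 0.007, -1.0]]
ft_force: [0.1, 0.7, -0.3]
grip_width: 0.0857
```

```bash
python3 - <<'E'
from h import *
p,W,C=shot('wrist','c')
go(.43,-.30,.25,5.9)
E
```

```text
t 7.35 pos [ 0.3802 -0.4301  0.2535] yaw 6.01 tilt [ 0.002  -0.0034 -1.    ] w 0.0854 F [ 0.1 -0.5  0.6]
 turn z units 0.012  shift units [ 1.574 -3.108  0.087]
```

View pics/wrist_c.png

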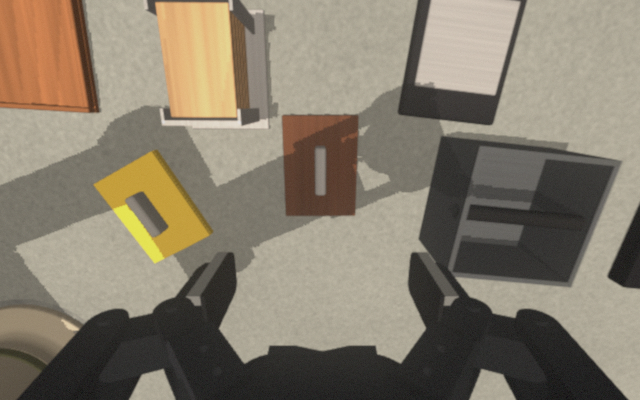

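Lid is on the counter at pixel (320,165). Next, over the dispenser to look at it.

Call:
jog_arm --plan '[[[0.4,-0.78,-0.1,0,0,0],[0.4,-0.78,-0.1,0,0,0],[0.4,-0.78,-0.1,0,0,0],[0.37,-0.77,-0.1,0,0,0],[0,0,0,0,0,0],[0,0,0,0,0,0]]]'

```text
time_s: 7.95
position: [0.4294, -0.2992, 0.2668]
tool_rot: [[0.994, 0.106, -0.001], [0.106, -0.994, 0.001], [-0.001, -0.001, -1.0]]
ft_force: [-0.1, -0.1, 0.3]
grip_width: 0.085
```

```bash
cat > disp.py <<'E'
from h import *
import sys
def top(tag):
  p,W,C=shot('wrist',tag)
  R0=(W[...,0]>.39)&(W[...,0]<.58)&(W[...,1]<-.22)&(W[...,1]>-.38)
  hsv=cv2.cvtColor(p,cv2.COLOR_RGB2HSV); 
  for lo,hi,nm,sat in [(.084,.0955,'board',True),(.096,.108,'rim',False),(.002,.012,'foot',False)]:
    m=R0&(W[...,2]>lo)&(W[...,2]<hi)
    if sat: m&=(hsv[...,1]>60)
    if nm!='foot': m=cv2.morphologyEx(m.astype(np.uint8),cv2.MORPH_OPEN,np.ones((3,3)))>0
    X=W[m]
    if len(X)>30: print(nm,len(X),np.percentile(X[:,2],[5,50,95]).round(4),cv2.minAreaRect((X[:,:2]*1000).astype(np.float32)))
    else: print(nm,len(X))
if __name__=='__main__': top(sys.argv[1])
E
python3 disp.py d; python3 -c "
from h import *
go(.483,-.3015,.2)"
```

```text
board 6177 [0.0916 0.0928 0.0941] ((482.21478271484375, -303.603271484375), (102.75309753417969, 66.0027084350586), 5.528174877166748)
rim 1038 [0.0979 0.1008 0.1021] ((483.494384765625, -303.7236328125), (115.21709442138672, 76.55648040771484), 5.6979146003723145)
foot 1696 [0.0021 0.0058 0.008 ] ((484.9925537109375, -300.0999450683594), (189.6288604736328, 159.96017456054688), 0.10204694420099258)
t 8.0 pos [ 0.4292 -0.2999  0.2667] yaw 6.01 tilt [-1.1e-03  8.0e-04 -1.0e+00] w 0.0852 F [ 0.2 -0.2 -0.5]
 turn z units 0.0  shift units [1.334 0.181 1.666]
```

View pics/wrist_d.png

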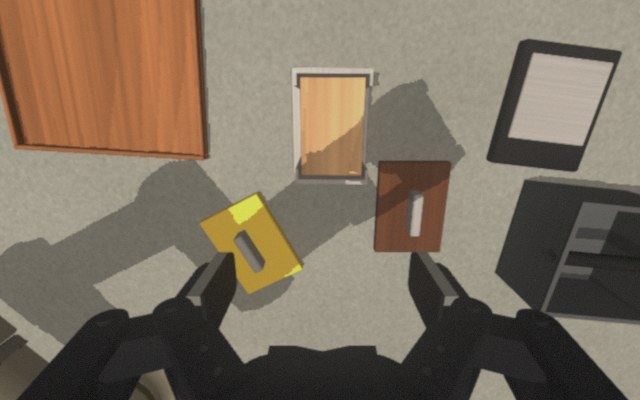

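Call:
jog_arm --plan '[[[0.68,0.12,0.5,0,0,0],[0.65,0.12,0.5,0,0,0],[0,0,0.9,0,0,0],[0,0,0.9,0,0,0],[0,0,0.7,0,0,0],[0,0,0.5,0,0,0],[0,0,0.4,0,0,0],[0,0,0.2,0,0,0],[0,0,0.12,0,0,0],[0,0,0,0,0,0]]]' --squeeze 30

```text
time_s: 9.0
position: [0.4832, -0.3041, 0.0782]
tool_rot: [[0.995, 0.104, -0.0], [0.104, -0.995, 0.0], [-0.0, -0.0, -1.0]]
ft_force: [-0.3, 0.2, 0.7]
grip_width: 0.0857
```

Call:
jog_arm --plan '[[[0,0,0,0,0,0],[0,0,0,0,0,0]]]'

```text
time_s: 9.2
position: [0.4836, -0.3039, 0.0793]
tool_rot: [[0.995, 0.105, 0.001], [0.105, -0.995, -0.001], [0.001, 0.001, -1.0]]
ft_force: [0.4, 0.3, -0.3]
grip_width: 0.0857
```

```bash
cat > tips.py <<'E'
from h import *
import sys
p,W,C=shot('wrist',sys.argv[1]); s=env.observe(); L=(W-np.array(s['position']))@np.array(s['tool_rot'])*1000
for sg in (-1,1):
  m=(L[...,2]>-60)&(abs(L[...,0])<14)&(sg*L[...,1]>s['grip_width']*500-3)&(sg*L[...,1]<s['grip_width']*500+20)&(L[...,2]<12)
  hsv=cv2.cvtColor(p,cv2.COLOR_RGB2HSV); m&=(p.max(-1)<90)
  X=L[m]; print(sg,len(X),np.percentile(X[:,2],[50,95,99,100]).round(1))
E
python3 tips.py e; python3 -c "
from h import *
go(.483,-.3037,.076,5.7)"
```

```text
-1 2830 [-39.6 -19.5 -15.8 -13.5]
1 2852 [-39.5 -19.7 -16.  -13.7]
t 9.25 pos [ 0.4836 -0.3039  0.0792] yaw 6.0 tilt [ 9.e-04 -8.e-04 -1.e+00] w 0.0854 F [-1.2 -1.3 -0.6]
 turn z units 0.035  shift units [-0.014 -0.006  0.079]
```

View pics/wrist_e.png

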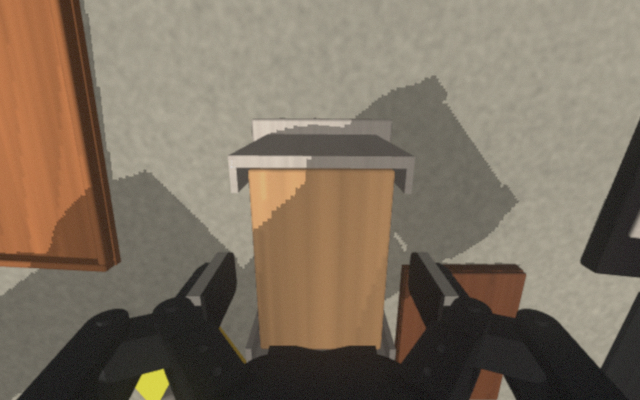

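Call:
jog_arm --plan '[[[0,0,0.08,0,0,0.03],[0,0,0,0,0,0],[0,0,0,0,0,0]]]'

```text
time_s: 9.55
position: [0.4834, -0.3036, 0.0753]
tool_rot: [[0.995, 0.1, -0.0], [0.1, -0.995, 0.0], [-0.0, -0.0, -1.0]]
ft_force: [-0.4, -0.2, 0.2]
grip_width: 0.0854
```

Call:
jog_arm --plan '[[[0,0,0,0,0,0],[0,0,0,0,0,0],[0,0,0,0,0,0],[0,0,0,0,0,0],[0,0,0,0,0,0]]]' --grip -1

```text
time_s: 10.05
position: [0.4834, -0.3037, 0.0754]
tool_rot: [[0.995, 0.1, 0.0], [0.1, -0.995, -0.0], [0.0, 0.0, -1.0]]
ft_force: [0.3, 0.3, -0.6]
grip_width: 0.065
```

```bash
python3 tips.py f; python3 -c "
from h import *
go(.483,-.3037,.076,5.7)"
```

```text
-1 3140 [-45.  -19.8 -16.5 -13.5]
1 3036 [-44.7 -20.4 -16.  -12. ]
t 10.1 pos [ 0.4834 -0.3037  0.0753] yaw 5.74 tilt [ 1.e-04 -1.e-04 -1.e+00] w 0.0649 F [1.4 0.1 0. ]
 turn z units 0.005  shift units [-0.01  -0.001 -0.016]
```

View pics/wrist_f.png

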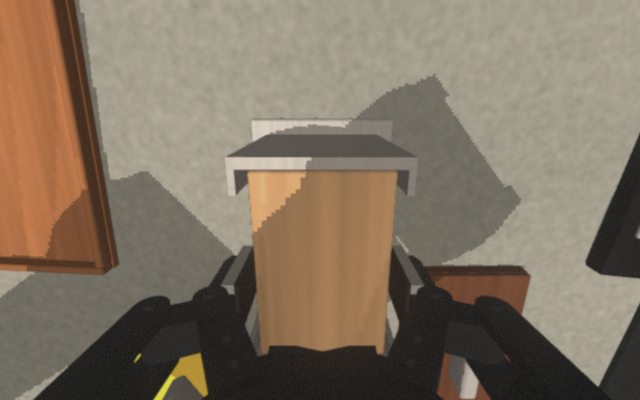

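Call:
jog_arm --plan '[[[0,0,-0.15,0,0,0],[0,0,-0.2,0,0,0],[0,0,-0.3,0,0,0],[0,0,-0.5,0,0,0],[0,0,-0.5,0,0,0],[0,0,-0.4,0,0,0],[0,0,0,0,0,0],[0,0,0,0,0,0]]]'

```text
time_s: 10.9
position: [0.4833, -0.3036, 0.1575]
tool_rot: [[0.995, 0.1, 0.0], [0.1, -0.995, -0.0], [0.0, 0.0, -1.0]]
ft_force: [-0.0, 0.4, -0.8]
grip_width: 0.0646
```

```bash
python3 - <<'E'
from h import *
shot('side','g'); p,W,C=shot('wrist','g')
s=env.observe(); L=(W-np.array(s['position']))@np.array(s['tool_rot'])*1000
m=(abs(L[...,1])<28)&(L[...,0]>0)&(L[...,0]<60)&(L[...,2]<5)&(L[...,2]>-40); X=L[m]
print('board top in tool z',np.percentile(X[:,2],[5,50,95]),'x max',np.percentile(X[:,0],99.5))
A=np.c_[X[:,:2],np.ones(len(X))]; print(np.linalg.lstsq(A,X[:,2],rcond=None)[0])
m=(abs(L[...,1])<28)&(L[...,2]>40)&(L[...,2]<120); print('below',np.percentile(W[m][:,2],[5,50,95]))
print(s['grip_width'])
E
```

```text
board top in tool z [-18.33698115 -17.35912728 -16.01733029] x max 50.133506481055846
[ 2.42125812e-02  2.21586546e-05 -1.78262436e+01]
below [0.06290957 0.09479142 0.10135794]
0.06461475113974567
```

View pics/wrist_g.png

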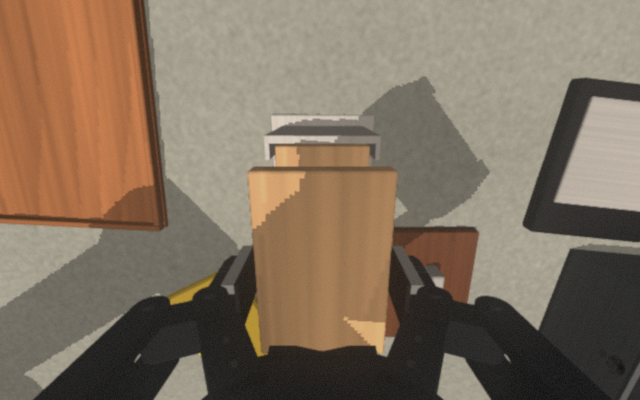

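View pics/side_g.png

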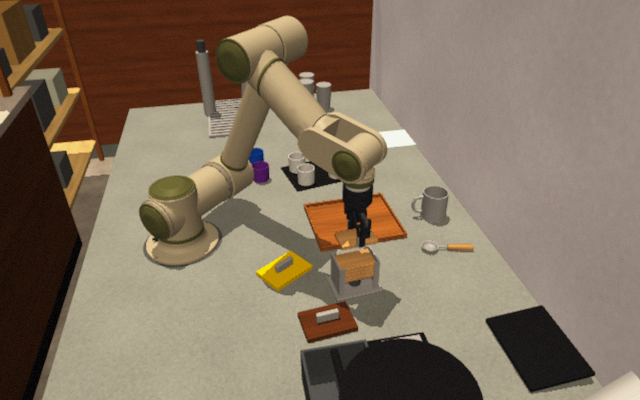

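```bash
python3 -c "
from h import *
go(.488,.041,.004,2.6)"
```

```text
t 11.0 pos [ 0.4831 -0.3033  0.1565] yaw 5.75 tilt [-0.0011  0.0011 -1.    ] w 0.0646 F [-0.   0.4 -0.5]
 turn z units 0.366  shift units [ 0.514 -8.594  3.814]
```

Call:
jog_arm --plan '[[[0,-0.5,0,0,0,0.366],[0.06,-0.9,0,0,0,0],[0.06,-0.9,0,0,0,0],[0.06,-0.9,0,0,0,0],[0.06,-0.9,0,0,0,0],[0.06,-0.9,0,0,0,0],[0.06,-0.9,0,0,0,0],[0.06,-0.9,0,0,0,0],[0.06,-0.9,0,0,0,0],[0.06,-0.9,0,0,0,0]]]'

```text
time_s: 12.0
position: [0.4878, 0.0424, 0.1567]
tool_rot: [[0.999, 0.045, -0.001], [0.045, -0.999, 0.0], [-0.001, -0.0, -1.0]]
ft_force: [0.4, -0.7, -0.1]
grip_width: 0.065
```

Call:
jog_arm --plan '[[[0,0,0.7,0,0,0],[0,0,0.8,0,0,0],[0,0,0.8,0,0,0],[0,0,0.6,0,0,0],[0,0,0.3,0,0,0],[0,0,0.2,0,0,0],[0,0,0,0,0,0],[0,0,0,0,0,0]]]'

```text
time_s: 12.8
position: [0.4885, 0.0408, 0.0216]
tool_rot: [[0.999, 0.045, 0.0], [0.045, -0.999, -0.0], [0.0, 0.0, -1.0]]
ft_force: [0.6, 0.9, -1.4]
grip_width: 0.0651
```

```bash
python3 -c "
from h import *
go(.488,.041,.003,2.6)"
```

```text
t 12.8 pos [0.4885 0.0408 0.0216] yaw 2.6 tilt [ 4.e-04 -0.e+00 -1.e+00] w 0.0651 F [ 0.6  0.9 -1.4]
 turn z units -0.0  shift units [-0.012 -0.005  0.465]
```

Call:
jog_arm --plan '[[[0,0,0.2,0,0,0],[0,0,0.15,0,0,0],[0,0,0.1,0,0,0],[0,0,0.03,0,0,0],[0,0,0,0,0,0]]]'

```text
time_s: 13.3
position: [0.4882, 0.0409, 0.0021]
tool_rot: [[0.999, 0.045, -0.0], [0.045, -0.999, 0.0], [-0.0, -0.0, -1.0]]
ft_force: [-0.6, 0.1, -0.2]
grip_width: 0.0647
```

Call:
jog_arm --plan '[[[0,0,0,0,0,0],[0,0,0,0,0,0]]]'

```text
time_s: 13.5
position: [0.4884, 0.0409, 0.0022]
tool_rot: [[0.999, 0.045, 0.0], [0.045, -0.999, -0.0], [0.0, 0.0, -1.0]]
ft_force: [0.3, -0.6, -0.5]
grip_width: 0.0651
```

Call:
jog_arm --plan '[[[0,0,0,0,0,0],[0,0,0,0,0,0],[0,0,-0.2,0,0,0],[0,0,-0.7,0,0,0],[0,0,-1,0,0,0],[0,0,-1,0,0,0],[0,0,-1,0,0,0],[0,0,-1,0,0,0],[0,0,-1,0,0,0],[0,0,-0.9,0,0,0]]]' --grip 0.76

```text
time_s: 14.5
position: [0.4878, 0.041, 0.2769]
tool_rot: [[0.999, 0.045, 0.002], [0.045, -0.999, -0.0], [0.002, 0.0, -1.0]]
ft_force: [0.6, 0.8, -1.5]
grip_width: 0.0754
```

Call:
jog_arm --plan '[[[-0.25,-0.9,0,0,0,0],[-0.25,-0.9,0,0,0,0],[-0.25,-0.9,0,0,0,0],[-0.25,-0.9,0,0,0,0],[-0.25,-0.9,0,0,0,0],[-0.25,-0.9,0,0,0,0],[-0.25,-0.9,0,0,0,0],[0,0,0,0,0,0],[0,0,0,0,0,0]]]' --grip 1

```text
time_s: 15.4
position: [0.4064, 0.2897, 0.2745]
tool_rot: [[0.999, 0.047, 0.0], [0.047, -0.999, -0.0], [0.0, 0.0, -1.0]]
ft_force: [0.1, 0.6, 0.1]
grip_width: 0.0855
```

```bash
cat > cups.py <<'E'
from h import *
import sys
from scipy.optimize import least_squares
def cups(tag,n='wrist'):
  p,W,C=shot(n,tag); out=[]
  for r in spotter.trace(n,'cup1')[:8]:
    m=r['pixels']; X=W[m]; X=X[~np.isnan(X[:,0])]
    if len(X)<50: continue
    col=p[m].mean(0).round()
    zt=np.percentile(X[:,2],97); T=X[X[:,2]>zt-.006][:,:2]
    # rim circle fit: outer points
    f=least_squares(lambda q: np.hypot(T[:,0]-q[0],T[:,1]-q[1])-.0315,T.mean(0),loss='soft_l1',f_scale=.002)
    print(round(r['score'],2),np.round(r['rect']).tolist(),'col',col,'ztop',round(zt,4),'c',f.x.round(4),'rms',np.sqrt(np.mean(f.fun**2)).round(4),'sizebox',np.round(T.max(0)-T.min(0),4))
if __name__=='__main__': cups(sys.argv[1],sys.argv[2]); go(0.5,0.3,.2)
E
python3 cups.py h wrist; python3 cups.py h scene
```

```text
0.88 [261.0, 220.0, 309.0, 281.0] col [92. 62. 96.] ztop 0.0611 c [0.2824 0.3332] rms 0.001 sizebox [0.0652 0.0648]
0.86 [226.0, 122.0, 287.0, 180.0] col [166. 164. 161.] ztop 0.0652 c [0.4266 0.3684] rms 0.0011 sizebox [0.0651 0.0655]
0.85 [292.0, 1.0, 354.0, 60.0] col [175. 175. 172.] ztop 0.0654 c [0.5667 0.2946] rms 0.001 sizebox [0.053  0.0644]
0.69 [313.0, 111.0, 368.0, 166.0] col [166. 162. 155.] ztop 0.0654 c [0.4451 0.2709] rms 0.0011 sizebox [0.0641 0.0642]
0.59 [174.0, 225.0, 236.0, 279.0] col [55. 68. 99.] ztop 0.0613 c [0.2732 0.4464] rms 0.045 sizebox [0.1676 0.1473]
t 15.5 pos [0.407  0.2887 0.2744] yaw 2.56 tilt [ 2.e-04 -2.e-04 -1.e+00] w 0.0856 F [-0.2 -0.5 -0.3]
 turn z units 0.0  shift units [ 2.334 -0.177  1.859]
0.98 [426.0, 230.0, 450.0, 259.0] col [75. 47. 77.] ztop 0.0609 c [0.2818 0.3344] rms 0.0016 sizebox [0.0675 0.0646]
0.93 [362.0, 236.0, 388.0, 265.0] col [123. 115. 102.] ztop 0.0649 c [0.4453 0.2716] rms 0.0016 sizebox [0.0644 0.0651]
0.92 [451.0, 253.0, 478.0, 287.0] col [45. 58. 91.] ztop 0.0603 c [0.2727 0.4483] rms 0.0014 sizebox [0.0651 0.065 ]
0.68 [335.0, 258.0, 356.0, 289.0] col [139. 131. 116.] ztop 0.0645 c [0.5671 0.2958] rms 0.0015 sizebox [0.0633 0.0658]
0.58 [390.0, 255.0, 416.0, 288.0] col [133. 126. 112.] ztop 0.0651 c [0.4266 0.3698] rms 0.0015 sizebox [0.0641 0.0655]
t 15.6 pos [0.4073 0.2885 0.2743] yaw 2.51 tilt [ 1.e-04 -1.e-04 -1.e+00] w 0.0857 F [ 0.2 -0.1 -0.1]
 turn z units 0.0  shift units [ 2.329 -0.184  1.858]
```

View pics/wrist_h.png

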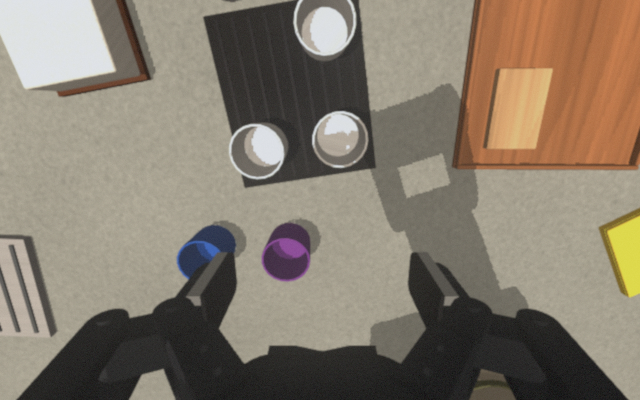

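View pics/scene_h.png

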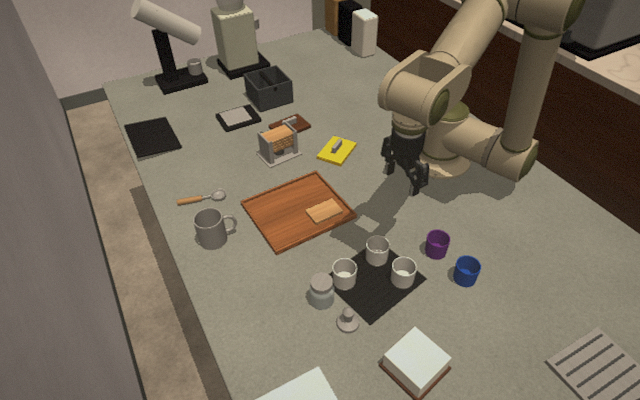

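Call:
jog_arm --plan '[[[0.5,0.24,0.5,0,0,0],[0.43,0.24,0.5,0,0,0],[0,0,1,0,0,0],[0,0,1,0,0,0],[0,0,1,0,0,0],[0,0,0.8,0,0,0],[0,0,0.7,0,0,0],[0,0,0.5,0,0,0],[0,0,0.3,0,0,0],[0,0,0.06,0,0,0]]]' --grip 0.85

```text
time_s: 16.6
position: [0.4449, 0.2713, 0.0189]
tool_rot: [[0.999, 0.044, -0.002], [0.044, -0.999, -0.001], [-0.002, 0.0, -1.0]]
ft_force: [-0.3, -0.0, 0.1]
grip_width: 0.079
```

Call:
jog_arm --plan '[[[0,0,0,0,0,0],[0,0,0,0,0,0],[0,0,0,0,0,0],[0,0,0,0,0,0],[0,0,0,0,0,0],[0,0,0,0,0,0]]]' --grip -1

```text
time_s: 17.2
position: [0.4454, 0.272, 0.0205]
tool_rot: [[0.999, 0.045, 0.002], [0.045, -0.999, 0.0], [0.002, -0.0, -1.0]]
ft_force: [0.4, -2.5, 6.0]
grip_width: 0.0639
```

```bash
python3 -c "
from h import *
go(.445,.271,.02)"
```

```text
t 17.2 pos [0.4454 0.272  0.0205] yaw 2.6 tilt [ 1.6e-03  4.0e-04 -1.0e+00] w 0.0639 F [ 0.4 -2.5  6. ]
 turn z units 0.0  shift units [-0.011  0.026  0.013]
```

Call:
jog_arm --plan '[[[0,0,-0.2,0,0,0],[0,0,-0.5,0,0,0],[0,0,-1,0,0,0],[0,0,-1,0,0,0],[0,0,-0.6,0,0,0],[0,0,0,0,0,0],[0,0,0,0,0,0]]]'

```text
time_s: 17.9
position: [0.4445, 0.2719, 0.1515]
tool_rot: [[0.999, 0.045, -0.0], [0.045, -0.999, -0.0], [-0.0, 0.0, -1.0]]
ft_force: [-0.4, 0.4, -1.8]
grip_width: 0.0641
```

```bash
cat > brd.py <<'E'
from h import *
def boards(f):
  z=np.load(f); W=z['W']; p=z['p']
  # tray region, height of board top
  g=(W[...,0]>.40)&(W[...,0]<.71)&(W[...,1]>-.15)&(W[...,1]<.13)&(W[...,2]>.0135)&(W[...,2]<.0225)&(p[...,1]>0.62*p[...,0])
  m=cv2.morphologyEx(g.astype(np.uint8),cv2.MORPH_OPEN,np.ones((3,3)))
  n,l,s,c=cv2.connectedComponentsWithStats(m)
  for i in range(1,n):
    if s[i,4]>100:
      X=W[l==i]; print('board?',s[i,4],c[i].round(),'z',np.median(X[:,2]).round(4),cv2.minAreaRect((X[:,:2]*1000).astype(np.float32)))
if __name__=='__main__':
  import sys; [boards(x) for x in sys.argv[1:]]
E
python3 brd.py pics/wrist_h.npz pics/scene_h.npz; python3 -c "
from h import *
go(.488,.041,.034)
shot('wrist','i')"
```

```text
board? 1915 [511. 121.] z 0.0184 ((514.2327270507812, -12.979583740234375), (200.3795166015625, 248.9410858154297), 2.7033233642578125)
board? 4281 [517. 107.] z 0.0189 ((488.29248046875, 41.1203727722168), (98.94473266601562, 67.26862335205078), 2.415440320968628)
board? 453 [323. 210.] z 0.0175 ((487.6773376464844, 41.29051971435547), (101.71942138671875, 69.74479675292969), 3.196531057357788)
t 17.9 pos [0.4445 0.2719 0.1515] yaw 2.6 tilt [-4.e-04 -1.e-04 -1.e+00] w 0.0641 F [-0.4  0.4 -1.8]
 turn z units 0.0  shift units [0.824 5.815 2.937]
```

View pics/wrist_i.png

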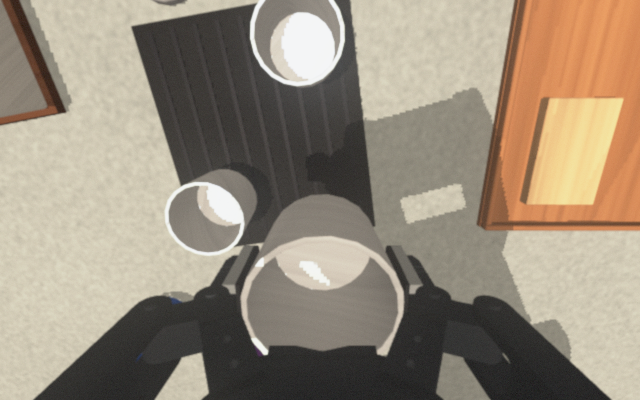

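Call:
jog_arm --plan '[[[0.12,0.83,0,0,0,0],[0.12,0.83,0,0,0,0],[0.12,0.83,0,0,0,0],[0.12,0.83,0,0,0,0],[0.12,0.83,0,0,0,0],[0.12,0.83,0,0,0,0],[0.12,0.83,0,0,0,0],[0,0,0.6,0,0,0],[0,0,0.8,0,0,0],[0,0,0.7,0,0,0]]]'

```text
time_s: 18.95
position: [0.4879, 0.0411, 0.0652]
tool_rot: [[0.999, 0.045, -0.003], [0.045, -0.999, 0.001], [-0.003, -0.001, -1.0]]
ft_force: [0.7, -0.5, -1.4]
grip_width: 0.0637
```

Call:
jog_arm --plan '[[[0,0,0.4,0,0,0],[0,0,0.25,0,0,0],[0,0,0.1,0,0,0],[0,0,0,0,0,0],[0,0,0,0,0,0]]]'

```text
time_s: 19.45
position: [0.4894, 0.0413, 0.0382]
tool_rot: [[0.999, 0.045, 0.001], [0.045, -0.999, -0.0], [0.001, 0.0, -1.0]]
ft_force: [-0.3, -0.3, -1.4]
grip_width: 0.0643
```

```bash
python3 -c "
from h import *
go(.4882,.0411,.0345)"
```

```text
t 19.45 pos [0.4894 0.0413 0.0382] yaw 2.61 tilt [ 9.e-04 -2.e-04 -1.e+00] w 0.0643 F [-0.3 -0.3 -1.4]
 turn z units 0.0  shift units [-0.029  0.004  0.093]
```

Call:
jog_arm --plan '[[[-0.03,0,0.06,0,0,0],[0,0,0.03,0,0,0],[0,0,0,0,0,0],[0,0,0,0,0,0]]]'

```text
time_s: 19.85
position: [0.4879, 0.0412, 0.0345]
tool_rot: [[0.999, 0.045, 0.001], [0.045, -0.999, -0.0], [0.001, 0.0, -1.0]]
ft_force: [-1.5, -0.6, 4.6]
grip_width: 0.0641
```

Call:
jog_arm --plan '[[[0,0,0,0,0,0],[0,0,0,0,0,0],[0,0,0,0,0,0],[0,0,-0.4,0,0,0],[0,0,-0.8,0,0,0],[0,0,-1,0,0,0],[0,0,-1,0,0,0],[0,0,-0.8,0,0,0]]]' --grip 0.85

```text
time_s: 20.65
position: [0.4879, 0.0413, 0.1964]
tool_rot: [[0.999, 0.045, 0.002], [0.045, -0.999, -0.0], [0.002, 0.0, -1.0]]
ft_force: [0.1, -0.1, -0.6]
grip_width: 0.0791
```

```bash
python3 -c "
from h import *
go(.43,-.30,.25,5.7)"
```

```text
t 20.65 pos [0.4879 0.0413 0.1964] yaw 2.6 tilt [ 1.7e-03 -3.0e-04 -1.0e+00] w 0.0791 F [ 0.1 -0.1 -0.6]
 turn z units -0.36  shift units [-2.289  8.346 -1.34 ]
```

Call:
jog_arm --plan '[[[0,0,-0.3,0,0,-0.36],[-0.25,0.93,-0.1,0,0,0],[-0.25,0.93,-0.1,0,0,0],[-0.25,0.93,-0.1,0,0,0],[-0.25,0.93,-0.1,0,0,0],[-0.25,0.93,-0.1,0,0,0],[-0.25,0.93,-0.1,0,0,0],[-0.25,0.93,-0.1,0,0,0],[-0.25,0.93,-0.1,0,0,0],[-0.27,0.9,-0.1,0,0,0]]]' --grip 1

```text
time_s: 21.65
position: [0.4301, -0.3013, 0.2422]
tool_rot: [[0.995, 0.099, -0.0], [0.099, -0.995, 0.0], [-0.0, -0.0, -1.0]]
ft_force: [1.0, -0.5, -0.5]
grip_width: 0.0854
```

Call:
jog_arm --plan '[[[0,0,0,0,0,0],[0,0,0,0,0,0]]]'

```text
time_s: 21.85
position: [0.4303, -0.3, 0.2418]
tool_rot: [[0.995, 0.098, -0.0], [0.098, -0.995, 0.001], [-0.0, -0.001, -1.0]]
ft_force: [-0.8, 0.0, -0.0]
grip_width: 0.0852
```

```bash
python3 disp.py j; python3 -c "
from h import *
go(.4833,-.3037,.0755,5.7)"; python3 cups.py j scene; python3 brd.py pics/wrist_j.npz
```

```text
board 7227 [0.0917 0.0929 0.0941] ((483.8722839355469, -303.51104736328125), (99.1119613647461, 66.17327117919922), 5.665842056274414)
rim 1256 [0.0982 0.1007 0.102 ] ((483.3948974609375, -303.4490051269531), (114.88581085205078, 77.02116394042969), 5.679375171661377)
foot 1744 [0.0021 0.0058 0.0079] ((484.946044921875, -300.0074768066406), (189.6652069091797, 159.93429565429688), 0.012731117196381092)
t 21.9 pos [ 0.4305 -0.2992  0.2418] yaw 5.69 tilt [-4.e-04  8.e-04 -1.e+00] w 0.0855 F [ 0.3 -0.2  1. ]
 turn z units -0.001  shift units [1.301 0.244 4.158]
0.98 [311.0, 191.0, 334.0, 214.0] col [134. 123. 108.] ztop 0.0782 c [0.4872 0.0423] rms 0.0019 sizebox [0.0663 0.0652]
0.95 [450.0, 252.0, 480.0, 287.0] col [49. 61. 93.] ztop 0.0606 c [0.2726 0.4479] rms 0.0015 sizebox [0.0674 0.0642]
0.88 [389.0, 255.0, 417.0, 287.0] col [133. 126. 112.] ztop 0.0644 c [0.4261 0.3696] rms 0.0015 sizebox [0.0653 0.0665]
0.72 [428.0, 228.0, 448.0, 260.0] col [76. 48. 77.] ztop 0.0602 c [0.2816 0.334 ] rms 0.0019 sizebox [0.0653 0.0667]
0.6 [336.0, 258.0, 358.0, 292.0] col [139. 132. 117.] ztop 0.0648 c [0.5668 0.2959] rms 0.0014 sizebox [0.0638 0.0664]
t 22.0 pos [ 0.4308 -0.2986  0.2421] yaw 5.76 tilt [-2.e-04  4.e-04 -1.e+00] w 0.0855 F [-0.3  0.6  0.6]
 turn z units 0.0  shift units [  3.225 -14.716   1.052]
board? 1776 [157. 113.] z 0.0182 ((504.390625, -44.968482971191406), (179.6295928955078, 187.30111694335938), 2.488085985183716)
board? 2651 [43. 87.] z 0.0185 ((488.83026123046875, 39.9446907043457), (100.0281982421875, 67.9043197631836), 2.4117467403411865)
board? 222 [ 21. 153.] z 0.018 ((412.63409423828125, 70.90943908691406), (6.179560661315918, 52.885459899902344), 2.891535758972168)
```

View pics/scene_j.png

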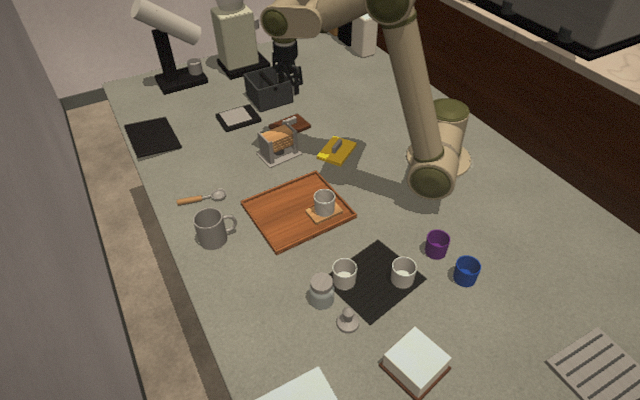

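View pics/wrist_j.png

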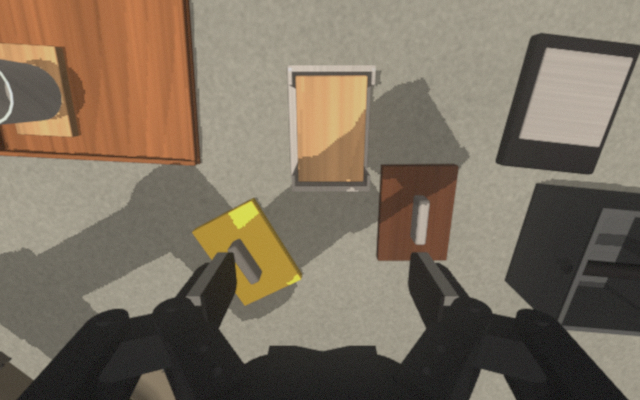

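Cup 1 stands on its board; the other two haven't moved. The next board's top is at 92.9 mm. Now the second board.

Call:
jog_arm --plan '[[[0.65,0.13,0.4,0,0,0],[0.65,0.12,0.4,0,0,0],[0,0,0.8,0,0,0],[0,0,0.8,0,0,0],[0,0,0.6,0,0,0],[0,0,0.4,0,0,0],[0,0,0.3,0,0,0],[0,0,0.25,0,0,0],[0,0,0.1,0,0,0],[0,0,0,0,0,0]]]' --grip 1

```text
time_s: 23.0
position: [0.4834, -0.3043, 0.0801]
tool_rot: [[0.995, 0.099, -0.0], [0.099, -0.995, 0.0], [-0.0, -0.0, -1.0]]
ft_force: [-0.3, 0.5, 0.6]
grip_width: 0.0852
```

Call:
jog_arm --plan '[[[0,0,0,0,0,0],[0,0,0,0,0,0]]]'

```text
time_s: 23.2
position: [0.4836, -0.3047, 0.0808]
tool_rot: [[0.995, 0.099, 0.001], [0.099, -0.995, -0.001], [0.001, 0.001, -1.0]]
ft_force: [0.5, 0.4, -0.4]
grip_width: 0.0852
```

```bash
python3 -c "
from h import *
go(.4835,-.3037,.0753,5.7)"
```

```text
t 23.2 pos [ 0.4836 -0.3047  0.0808] yaw 5.7 tilt [ 1.e-03 -9.e-04 -1.e+00] w 0.0852 F [ 0.5  0.4 -0.4]
 turn z units -0.0  shift units [ 0.    -0.025  0.137]
```

Call:
jog_arm --plan '[[[0,-0.025,0.1,0,0,0],[0,0,0.03,0,0,0],[0,0,0,0,0,0],[0,0,0,0,0,0]]]'

```text
time_s: 23.6
position: [0.4832, -0.3035, 0.0749]
tool_rot: [[0.995, 0.099, -0.0], [0.099, -0.995, 0.0], [-0.0, -0.0, -1.0]]
ft_force: [0.5, -0.9, -0.0]
grip_width: 0.0852
```

Call:
jog_arm --plan '[[[0,0,0,0,0,0],[0,0,0,0,0,0],[0,0,0,0,0,0],[0,0,0,0,0,0],[0,0,0,0,0,0]]]' --grip -1

```text
time_s: 24.1
position: [0.4832, -0.3035, 0.075]
tool_rot: [[0.995, 0.099, 0.0], [0.099, -0.995, -0.0], [0.0, 0.0, -1.0]]
ft_force: [0.2, 0.0, -0.8]
grip_width: 0.0648
```

Call:
jog_arm --plan '[[[0,0,-0.15,0,0,0],[0,0,-0.2,0,0,0],[0,0,-0.3,0,0,0],[0,0,-0.5,0,0,0],[0,0,-0.6,0,0,0],[0,0,-0.6,0,0,0],[0,0,0,0,0,0],[0,0,0,0,0,0]]]'

```text
time_s: 24.9
position: [0.4832, -0.3034, 0.1694]
tool_rot: [[0.995, 0.099, 0.001], [0.099, -0.995, -0.001], [0.001, 0.001, -1.0]]
ft_force: [-0.3, -0.2, -1.1]
grip_width: 0.0648
```

```bash
cat > held.py <<'E'
from h import *
import sys
p,W,C=shot('wrist',sys.argv[1])
s=env.observe(); L=(W-np.array(s['position']))@np.array(s['tool_rot'])*1000
m=(abs(L[...,1])<28)&(L[...,0]>0)&(L[...,0]<60)&(L[...,2]<5)&(L[...,2]>-40); X=L[m]
print('board top in tool z',np.percentile(X[:,2],[5,50,95]),'x max',np.percentile(X[:,0],99.5))
A=np.c_[X[:,:2],np.ones(len(X))]; print(np.linalg.lstsq(A,X[:,2],rcond=None)[0])
m=(abs(L[...,1])<20)&(L[...,2]>40)&(L[...,2]<120); print('below',np.percentile(W[m][:,2],[5,50,95]) if m.any() else None)
E
python3 held.py k;  python3 -c "
from h import *
go(.6155,.047,.003,2.6)"
```

```text
board top in tool z [-19.31611413 -18.33131753 -17.02244407] x max 50.43854079590648
[ 2.20342485e-02 -1.68305767e-03 -1.87532997e+01]
below [0.07322133 0.0942622  0.10134222]
t 24.95 pos [ 0.4829 -0.3032  0.1685] yaw 5.7 tilt [-6.e-04  6.e-04 -1.e+00] w 0.0647 F [-0.4  0.5 -1. ]
 turn z units 0.36  shift units [ 3.708 -8.596  4.138]
```

View pics/wrist_k.png

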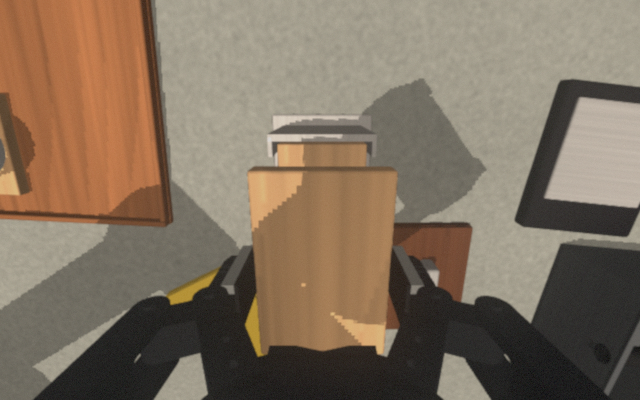

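Call:
jog_arm --plan '[[[0,-0.4,0,0,0,0.36],[0.41,-0.91,0,0,0,0],[0.41,-0.91,0,0,0,0],[0.41,-0.91,0,0,0,0],[0.41,-0.91,0,0,0,0],[0.41,-0.91,0,0,0,0],[0.41,-0.91,0,0,0,0],[0.41,-0.91,0,0,0,0],[0.41,-0.91,0,0,0,0],[0.43,-0.91,0,0,0,0]]]'

```text
time_s: 25.95
position: [0.6149, 0.0481, 0.1676]
tool_rot: [[0.999, 0.045, -0.002], [0.045, -0.999, 0.0], [-0.002, -0.0, -1.0]]
ft_force: [-0.1, -1.1, -0.6]
grip_width: 0.0651
```

Call:
jog_arm --plan '[[[0,0,0.7,0,0,0],[0,0,0.8,0,0,0],[0,0,0.8,0,0,0],[0,0,0.7,0,0,0],[0,0,0.4,0,0,0],[0,0,0.3,0,0,0],[0,0,0,0,0,0],[0,0,0,0,0,0]]]'

```text
time_s: 26.75
position: [0.6152, 0.0464, 0.0212]
tool_rot: [[0.999, 0.045, 0.0], [0.045, -0.999, -0.0], [0.0, 0.0, -1.0]]
ft_force: [-0.4, 0.1, -0.6]
grip_width: 0.0651
```

```bash
python3 -c "
from h import *
go(.6155,.047,.002,2.6)"
```

```text
t 26.75 pos [0.6152 0.0464 0.0212] yaw 2.6 tilt [ 3.e-04 -0.e+00 -1.e+00] w 0.0651 F [-0.4  0.1 -0.6]
 turn z units 0.0  shift units [ 0.007 -0.015  0.48 ]
```

Call:
jog_arm --plan '[[[0,0,0.2,0,0,0],[0,0,0.15,0,0,0],[0,0,0.1,0,0,0],[0,0,0.04,0,0,0],[0,0,0,0,0,0],[0,0,0,0,0,0]]]'

```text
time_s: 27.35
position: [0.615, 0.0464, 0.0015]
tool_rot: [[0.999, 0.045, 0.0], [0.045, -0.999, 0.0], [0.0, -0.0, -1.0]]
ft_force: [-1.4, -0.1, 0.6]
grip_width: 0.0649
```

Call:
jog_arm --plan '[[[0,0,0,0,0,0],[0,0,0,0,0,0],[0,0,-0.2,0,0,0],[0,0,-0.7,0,0,0],[0,0,-1,0,0,0],[0,0,-1,0,0,0],[0,0,-1,0,0,0],[0,0,-1,0,0,0],[0,0,-1,0,0,0],[0,0,-0.9,0,0,0]]]' --grip 0.76

```text
time_s: 28.35
position: [0.6147, 0.0465, 0.2763]
tool_rot: [[0.999, 0.045, 0.002], [0.045, -0.999, -0.0], [0.002, 0.0, -1.0]]
ft_force: [1.1, 0.2, -0.1]
grip_width: 0.0751
```

```bash
python3 -c "
from h import *
go(.42,.30,.27)"
```

```text
t 28.35 pos [0.6147 0.0465 0.2763] yaw 2.6 tilt [ 1.9e-03 -2.0e-04 -1.0e+00] w 0.0751 F [ 1.1  0.2 -0.1]
 turn z units 0.0  shift units [-4.575 -6.553  0.157]
```

Call:
jog_arm --plan '[[[-0.57,-0.82,0,0,0,0],[-0.57,-0.82,0,0,0,0],[-0.57,-0.82,0,0,0,0],[-0.57,-0.82,0,0,0,0],[-0.57,-0.82,0,0,0,0],[-0.57,-0.82,0,0,0,0],[-0.57,-0.82,0,0,0,0],[-0.57,-0.82,0,0,0,0],[0,0,0,0,0,0],[0,0,0,0,0,0]]]' --grip 0.85

```text
time_s: 29.35
position: [0.4205, 0.3006, 0.2739]
tool_rot: [[0.999, 0.047, 0.001], [0.047, -0.999, 0.0], [0.001, -0.0, -1.0]]
ft_force: [0.2, 0.0, -0.1]
grip_width: 0.0787
```

```bash
python3 cups.py l wrist; python3 cups.py l scene; python3 brd.py pics/wrist_l.npz pics/scene_l.npz
```

```text
0.8 [226.0, 111.0, 287.0, 167.0] col [175. 173. 170.] ztop 0.0653 c [0.4531 0.385 ] rms 0.001 sizebox [0.0655 0.0646]
0.8 [183.0, 236.0, 239.0, 287.0] col [ 58.  71. 103.] ztop 0.061 c [0.2731 0.4464] rms 0.0203 sizebox [0.1718 0.126 ]
0.79 [269.0, 233.0, 316.0, 289.0] col [95. 65. 99.] ztop 0.0612 c [0.2825 0.3333] rms 0.001 sizebox [0.066  0.0637]
0.76 [500.0, 94.0, 588.0, 154.0] col [145. 138. 127.] ztop 0.0794 c [0.4872 0.0422] rms 0.001 sizebox [0.0641 0.0674]
0.67 [302.0, 0.0, 367.0, 72.0] col [184. 183. 180.] ztop 0.0654 c [0.5664 0.2946] rms 0.0011 sizebox [0.0657 0.0653]
0.63 [488.0, 76.0, 558.0, 163.0] col [199. 156. 108.] ztop 0.0206 c [0.4911 0.045 ] rms 0.0128 sizebox [0.1007 0.0699]
t 29.45 pos [0.4214 0.2997 0.2736] yaw 2.56 tilt [ 4.e-04 -0.e+00 -1.e+00] w 0.079 F [ 0.7 -0.6 -0. ]
 turn z units 0.0  shift units [1.963 0.079 1.839]
0.96 [335.0, 258.0, 354.0, 289.0] col [139. 131. 116.] ztop 0.0642 c [0.5671 0.2958] rms 0.0015 sizebox [0.063  0.0679]
0.85 [311.0, 190.0, 335.0, 214.0] col [134. 124. 109.] ztop 0.0777 c [0.4873 0.0422] rms 0.0023 sizebox [0.0618 0.0695]
0
[... 864 characters left out ...]
227050781), 2.2493791580200195)
board? 1941 [517. 116.] z 0.0189 ((488.11383056640625, 41.218727111816406), (98.7119369506836, 67.37306213378906), 2.5441861152648926)
board? 342 [609. 177.] z 0.0185 ((420.216552734375, -94.42866516113281), (16.272851943969727, 89.86914825439453), 9.813322067260742)
board? 314 [543. 177.] z 0.0185 ((415.99658203125, -5.257865905761719), (6.1291093826293945, 86.88289642333984), 2.6998729705810547)
board? 141 [315. 215.] z 0.0174 ((525.5035400390625, 48.088584899902344), (38.656211853027344, 73.9975814819336), 26.296340942382812)
board? 451 [288. 227.] z 0.0175 ((615.4146118164062, 47.05791091918945), (101.11347961425781, 68.01107025146484), 3.0776376724243164)
```

View pics/wrist_l.png

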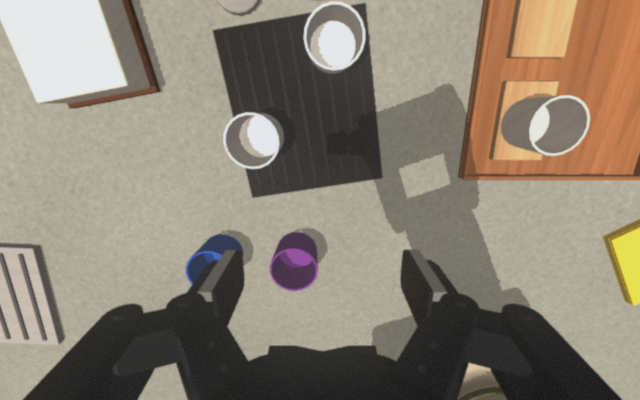

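View pics/scene_l.png

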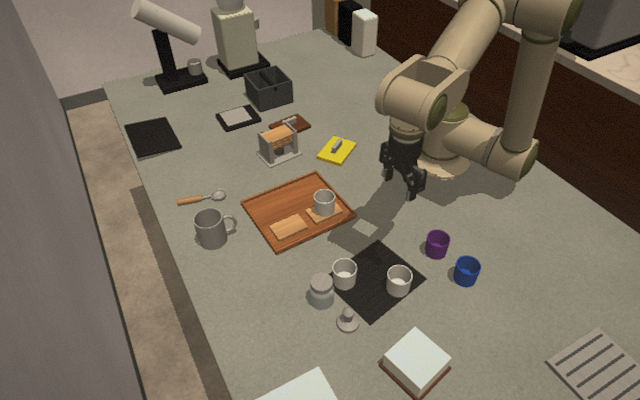

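The knock has happened: the nearer cup moved to (453, 385) mm, upright and still on the mat. I'll take that one now.

Call:
jog_arm --plan '[[[0.3,-0.7,0.4,0,0,0],[0.3,-0.7,0.4,0,0,0],[0.28,-0.71,0.4,0,0,0],[0,0,1,0,0,0],[0,0,1,0,0,0],[0,0,1,0,0,0],[0,0,0.8,0,0,0],[0,0,0.6,0,0,0],[0,0,0.4,0,0,0],[0,0,0.3,0,0,0]]]'

```text
time_s: 30.55
position: [0.4527, 0.3853, 0.0199]
tool_rot: [[0.999, 0.044, -0.001], [0.044, -0.999, -0.001], [-0.001, 0.001, -1.0]]
ft_force: [-0.6, 0.3, 0.1]
grip_width: 0.0793
```

Call:
jog_arm --plan '[[[0,0,0,0,0,0],[0,0,0,0,0,0]]]'

```text
time_s: 30.75
position: [0.4529, 0.3861, 0.0219]
tool_rot: [[0.999, 0.045, 0.001], [0.045, -0.999, 0.0], [0.001, -0.0, -1.0]]
ft_force: [-0.2, 0.8, 0.2]
grip_width: 0.0791
```

```bash
python3 -c "
from h import *
go(.453,.3853,.02)"
```

```text
t 30.75 pos [0.4529 0.3861 0.0219] yaw 2.57 tilt [ 7.e-04  4.e-04 -1.e+00] w 0.0791 F [-0.2  0.8  0.2]
 turn z units 0.0  shift units [0.002 0.02  0.046]
```

Call:
jog_arm --plan '[[[0,0.02,0.05,0,0,0],[0,0,0,0,0,0],[0,0,0,0,0,0],[0,0,0,0,0,0],[0,0,0,0,0,0],[0,0,0,0,0,0]]]' --grip -1

```text
time_s: 31.35
position: [0.4531, 0.3858, 0.0208]
tool_rot: [[0.999, 0.045, 0.003], [0.045, -0.999, 0.001], [0.003, -0.001, -1.0]]
ft_force: [-0.3, -0.1, 5.9]
grip_width: 0.0657
```

Call:
jog_arm --plan '[[[0,0,-0.2,0,0,0],[0,0,-0.5,0,0,0],[0,0,-1,0,0,0],[0,0,-1,0,0,0],[0,0,-0.6,0,0,0],[0,0,0,0,0,0],[0,0,0,0,0,0]]]'

```text
time_s: 32.05
position: [0.4519, 0.3852, 0.1511]
tool_rot: [[0.999, 0.045, -0.0], [0.045, -0.999, -0.0], [-0.0, 0.0, -1.0]]
ft_force: [-0.8, -0.3, -2.9]
grip_width: 0.0658
```

```bash
python3 -c "
from h import *
go(.6153,.0468,.034)"
```

```text
t 32.05 pos [0.4519 0.3852 0.1511] yaw 2.6 tilt [-3.e-04 -2.e-04 -1.e+00] w 0.0658 F [-0.8 -0.3 -2.9]
 turn z units 0.0  shift units [3.696 8.636 2.927]
```

```bash
python3 -c "
from h import *
shot('wrist','m');shot('side','m')
import cv2
i=cv2.imread('pics/side_m.png')"
```

```text
(no output)
```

View pics/wrist_m.png

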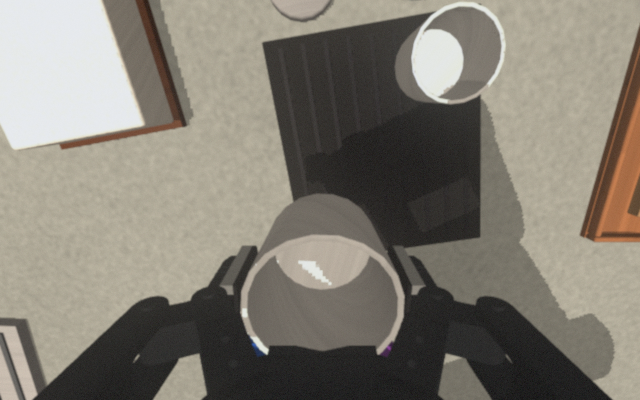

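```bash
python3 - <<'E'
from h import *
for t in ['i','m']:
  z=np.load(f'pics/wrist_{t}.npz');W=z['W']
  pos={'i':np.array([.4445,.2719,.1515]),'m':np.array([.4519,.3852,.1511])}[t]
  L=(W-pos)*1000
  m=(np.hypot(L[...,0],L[...,1])<40)&(L[...,2]>30)&(L[...,2]<62)&(z['p'].min(-1)>100)
  X=L[m]; zt=np.percentile(X[:,2],99); T=X[X[:,2]>zt-5]; print(t,len(T),'rim z',zt,'min',T.min(0),'max',T.max(0))
  A=np.c_[T[:,:2],np.ones(len(T))]; print(np.linalg.lstsq(A,T[:,2],rcond=None)[0])
E
```

```text
i 3405 rim z 45.409624276488145 min [-23.03807224 -37.94114408  40.41086548] max [32.52093696 38.10605077 51.3535654 ]
[ 8.03322065e-03 -3.13658193e-03  4.36493587e+01]
m 2660 rim z 45.47386551087643 min [-24.29103241 -37.44293483  40.48071085] max [32.62067328 38.68316726 50.82092052]
[-3.90381377e-03 -2.34825568e-03  4.38518504e+01]
```

Call:
jog_arm --plan '[[[0.3,0.7,0,0,0,0],[0.37,0.88,0,0,0,0],[0.38,0.88,0,0,0,0],[0.38,0.88,0,0,0,0],[0.38,0.88,0,0,0,0],[0.38,0.88,0,0,0,0],[0.38,0.88,0,0,0,0],[0.38,0.88,0,0,0,0],[0.38,0.88,0,0,0,0],[0.37,0.9,0,0,0,0]]]'

```text
time_s: 33.15
position: [0.6158, 0.0454, 0.1496]
tool_rot: [[0.999, 0.045, -0.003], [0.045, -0.999, 0.0], [-0.003, -0.001, -1.0]]
ft_force: [1.0, 0.7, -1.7]
grip_width: 0.0657
```

Call:
jog_arm --plan '[[[0,0,0.6,0,0,0],[0,0,0.8,0,0,0],[0,0,0.7,0,0,0],[0,0,0.4,0,0,0],[0,0,0.25,0,0,0],[0,0,0.1,0,0,0],[0,0,0,0,0,0],[0,0,0,0,0,0]]]'

```text
time_s: 33.95
position: [0.6162, 0.0468, 0.0381]
tool_rot: [[0.999, 0.045, 0.001], [0.045, -0.999, -0.0], [0.001, 0.0, -1.0]]
ft_force: [-0.2, 0.2, -1.9]
grip_width: 0.0655
```

```bash
python3 -c "
from h import *
go(.6153,.0468,.0345)"
```

```text
t 33.95 pos [0.6162 0.0468 0.0381] yaw 2.61 tilt [ 1.3e-03 -2.0e-04 -1.0e+00] w 0.0655 F [-0.2  0.2 -1.9]
 turn z units 0.0  shift units [-0.023  0.     0.089]
```

Call:
jog_arm --plan '[[[-0.02,0,0.06,0,0,0],[0,0,0.03,0,0,0],[0,0,0,0,0,0],[0,0,0,0,0,0]]]'

```text
time_s: 34.35
position: [0.6152, 0.0468, 0.0349]
tool_rot: [[0.999, 0.045, 0.001], [0.045, -0.999, -0.0], [0.001, 0.0, -1.0]]
ft_force: [-2.2, -0.5, 5.2]
grip_width: 0.0655
```

Call:
jog_arm --plan '[[[0,0,0,0,0,0],[0,0,0,0,0,0],[0,0,0,0,0,0],[0,0,-0.4,0,0,0],[0,0,-0.8,0,0,0],[0,0,-1,0,0,0],[0,0,-1,0,0,0],[0,0,-0.8,0,0,0]]]' --grip 0.85

```text
time_s: 35.15
position: [0.6152, 0.0468, 0.1962]
tool_rot: [[0.999, 0.045, 0.002], [0.045, -0.999, -0.0], [0.002, 0.0, -1.0]]
ft_force: [0.7, 0.7, -0.7]
grip_width: 0.0792
```

```bash
python3 -c "
from h import *
go(.43,-.30,.245,5.7)"
```

```text
t 35.15 pos [0.6152 0.0468 0.1962] yaw 2.6 tilt [ 1.9e-03 -2.0e-04 -1.0e+00] w 0.0792 F [ 0.7  0.7 -0.7]
 turn z units -0.36  shift units [-5.468  8.168 -1.221]
```

Call:
jog_arm --plan '[[[0,0,-0.4,0,0,-0.36],[-0.6,0.9,-0.1,0,0,0],[-0.6,0.9,-0.1,0,0,0],[-0.6,0.9,-0.1,0,0,0],[-0.6,0.9,-0.1,0,0,0],[-0.6,0.9,-0.1,0,0,0],[-0.6,0.9,-0.1,0,0,0],[-0.6,0.9,-0.1,0,0,0],[-0.6,0.9,-0.1,0,0,0],[-0.67,0.97,0,0,0,0]]]' --grip 1

```text
time_s: 36.15
position: [0.4289, -0.3014, 0.2423]
tool_rot: [[0.995, 0.1, 0.001], [0.1, -0.995, -0.001], [0.001, 0.001, -1.0]]
ft_force: [0.8, 0.1, -0.2]
grip_width: 0.0856
```

Call:
jog_arm --plan '[[[0,0,0,0,0,0],[0,0,0,0,0,0]]]'

```text
time_s: 36.35
position: [0.4293, -0.3006, 0.2416]
tool_rot: [[0.995, 0.097, -0.0], [0.097, -0.995, 0.0], [0.0, -0.0, -1.0]]
ft_force: [0.2, -0.1, -0.1]
grip_width: 0.0853
```

```bash
python3 disp.py n; python3 -c "
from h import *
go(.4835,-.3037,.0753,5.7)"; python3 cups.py n scene
```

```text
board 7239 [0.0917 0.0929 0.094 ] ((483.790771484375, -303.4889221191406), (98.69039916992188, 65.99562072753906), 5.557924747467041)
rim 1196 [0.0981 0.1008 0.1021] ((483.239013671875, -303.5928955078125), (114.69243621826172, 77.10270690917969), 5.681057929992676)
foot 1749 [0.0021 0.0058 0.0081] ((485.0394592285156, -300.03692626953125), (189.88381958007812, 159.9355010986328), 0.01906801573932171)
t 36.4 pos [ 0.4298 -0.2998  0.2416] yaw 5.68 tilt [ 0.e+00  5.e-04 -1.e+00] w 0.0853 F [0.9 0.6 0.2]
 turn z units -0.003  shift units [1.327 0.231 4.158]
0.87 [450.0, 254.0, 479.0, 289.0] col [45. 58. 92.] ztop 0.0611 c [0.2729 0.4479] rms 0.0016 sizebox [0.067  0.0648]
0.76 [426.0, 228.0, 450.0, 259.0] col [77. 49. 77.] ztop 0.0609 c [0.2817 0.3336] rms 0.0015 sizebox [0.0671 0.0647]
0.69 [274.0, 206.0, 296.0, 231.0] col [139. 126. 109.] ztop 0.0784 c [0.6146 0.0478] rms 0.002 sizebox [0.065  0.0683]
0.6 [310.0, 188.0, 336.0, 213.0] col [136. 124. 107.] ztop 0.0777 c [0.4871 0.0416] rms 0.0021 sizebox [0.0687 0.0662]
t 36.5 pos [ 0.4302 -0.2991  0.2417] yaw 5.78 tilt [ 0.e+00  2.e-04 -1.e+00] w 0.0854 F [0.6 0.1 0.9]
 turn z units 0.0  shift units [  3.243 -14.725   1.043]
```

View pics/scene_n.png

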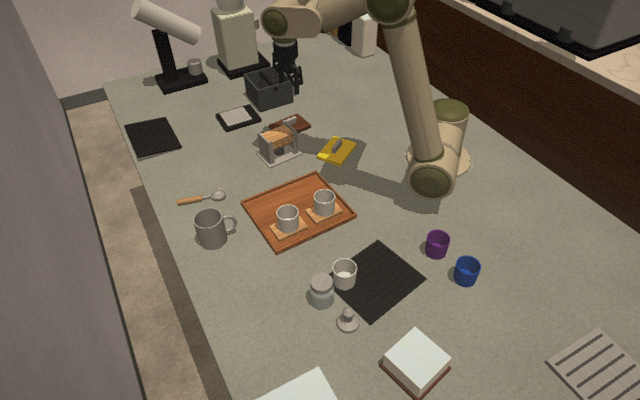

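Two cups are served and the third is unmoved at (344,272). Next is the third board.

Call:
jog_arm --plan '[[[0.67,0.12,0.4,0,0,0],[0.66,0.1,0.4,0,0,0],[0,0,0.8,0,0,0],[0,0,0.8,0,0,0],[0,0,0.6,0,0,0],[0,0,0.4,0,0,0],[0,0,0.3,0,0,0],[0,0,0.25,0,0,0],[0,0,0.1,0,0,0],[0,0,0,0,0,0]]]'

```text
time_s: 37.5
position: [0.4837, -0.3034, 0.0797]
tool_rot: [[0.995, 0.1, -0.0], [0.1, -0.995, 0.0], [-0.0, -0.0, -1.0]]
ft_force: [-1.2, -0.8, 0.4]
grip_width: 0.0854
```

Call:
jog_arm --plan '[[[0,0,0,0,0,0],[0,0,0,0,0,0]]]'

```text
time_s: 37.7
position: [0.4838, -0.3038, 0.0804]
tool_rot: [[0.995, 0.099, 0.001], [0.099, -0.995, -0.001], [0.001, 0.001, -1.0]]
ft_force: [0.3, -0.6, 0.6]
grip_width: 0.0853
```

```bash
python3 -c "
from h import *
go(.4835,-.3036,.0753,5.7)"
```

```text
t 37.7 pos [ 0.4838 -0.3038  0.0804] yaw 5.69 tilt [ 9.e-04 -9.e-04 -1.e+00] w 0.0853 F [ 0.3 -0.6  0.6]
 turn z units -0.001  shift units [-0.006 -0.006  0.127]
```

Call:
jog_arm --plan '[[[0,0,0.09,0,0,0],[0,0,0.03,0,0,0],[0,0,0,0,0,0],[0,0,0,0,0,0]]]'

```text
time_s: 38.1
position: [0.4835, -0.3036, 0.0749]
tool_rot: [[0.995, 0.099, -0.0], [0.099, -0.995, 0.0], [-0.0, -0.0, -1.0]]
ft_force: [0.3, -0.9, 0.2]
grip_width: 0.0854
```

Call:
jog_arm --plan '[[[0,0,0,0,0,0],[0,0,0,0,0,0],[0,0,0,0,0,0],[0,0,0,0,0,0],[0,0,0,0,0,0]]]' --grip -1

```text
time_s: 38.6
position: [0.4836, -0.3035, 0.0749]
tool_rot: [[0.995, 0.099, 0.0], [0.099, -0.995, -0.0], [0.0, 0.0, -1.0]]
ft_force: [0.0, 0.4, -0.0]
grip_width: 0.065
```

Call:
jog_arm --plan '[[[0,0,-0.15,0,0,0],[0,0,-0.2,0,0,0],[0,0,-0.3,0,0,0],[0,0,-0.5,0,0,0],[0,0,-0.6,0,0,0],[0,0,-0.6,0,0,0],[0,0,0,0,0,0],[0,0,0,0,0,0]]]'

```text
time_s: 39.4
position: [0.4835, -0.3035, 0.1694]
tool_rot: [[0.995, 0.099, 0.001], [0.099, -0.995, -0.001], [0.001, 0.001, -1.0]]
ft_force: [0.1, 0.3, 0.7]
grip_width: 0.065
```

```bash
python3 held.py o;  python3 -c "
from h import *
go(.4926,-.0688,.003,2.6)"
```

```text
board top in tool z [-19.27601377 -18.28884242 -16.82209569] x max 50.175593636810206
[ 2.83603252e-02 -2.62996595e-03 -1.88293462e+01]
below [0.06980685 0.09288752 0.10131591]
t 39.45 pos [ 0.4832 -0.3033  0.1685] yaw 5.69 tilt [-7.e-04  6.e-04 -1.e+00] w 0.0647 F [-0.2 -0.5 -2. ]
 turn z units 0.36  shift units [ 0.5   -5.846  4.138]
```

Call:
jog_arm --plan '[[[0,-0.4,0,0,0,0.36],[0.08,-0.9,0,0,0,0],[0.08,-0.9,0,0,0,0],[0.08,-0.9,0,0,0,0],[0.08,-0.9,0,0,0,0],[0.08,-0.9,0,0,0,0],[0.1,-0.95,0,0,0,0],[0,0,0.5,0,0,0],[0,0,0.8,0,0,0],[0,0,0.8,0,0,0]]]'

```text
time_s: 40.45
position: [0.4916, -0.0684, 0.0834]
tool_rot: [[0.999, 0.046, -0.001], [0.046, -0.999, 0.0], [-0.001, -0.0, -1.0]]
ft_force: [-0.0, -1.0, -0.6]
grip_width: 0.0649
```

Call:
jog_arm --plan '[[[0,0,0.8,0,0,0],[0,0,0.5,0,0,0],[0,0,0.3,0,0,0],[0,0,0.1,0,0,0],[0,0,0,0,0,0],[0,0,0,0,0,0]]]'

```text
time_s: 41.05
position: [0.4922, -0.069, 0.0173]
tool_rot: [[0.999, 0.045, 0.0], [0.045, -0.999, -0.0], [0.0, 0.0, -1.0]]
ft_force: [0.6, 0.2, -0.1]
grip_width: 0.0651
```

```bash
python3 -c "
from h import *
go(.4926,-.0688,.0015,2.6)"
```

```text
t 41.05 pos [ 0.4922 -0.069   0.0173] yaw 2.61 tilt [ 4.e-04 -2.e-04 -1.e+00] w 0.0651 F [ 0.6  0.2 -0.1]
 turn z units 0.001  shift units [ 0.011 -0.004  0.394]
```

Call:
jog_arm --plan '[[[0,0,0.18,0,0,0],[0,0,0.12,0,0,0],[0,0,0.06,0,0,0],[0,0,0.03,0,0,0],[0,0,0,0,0,0],[0,0,0,0,0,0]]]'

```text
time_s: 41.65
position: [0.4919, -0.0689, 0.0015]
tool_rot: [[0.999, 0.045, -0.0], [0.045, -0.999, 0.0], [-0.0, -0.0, -1.0]]
ft_force: [-2.5, -0.3, 3.3]
grip_width: 0.0648
```

Call:
jog_arm --plan '[[[0,0,0,0,0,0],[0,0,0,0,0,0],[0,0,-0.2,0,0,0],[0,0,-0.7,0,0,0],[0,0,-1,0,0,0],[0,0,-1,0,0,0],[0,0,-1,0,0,0],[0,0,-1,0,0,0],[0,0,-1,0,0,0],[0,0,-0.9,0,0,0]]]' --grip 0.76

```text
time_s: 42.65
position: [0.4916, -0.0688, 0.2761]
tool_rot: [[0.999, 0.045, 0.002], [0.045, -0.999, -0.001], [0.002, 0.001, -1.0]]
ft_force: [0.4, 0.2, 0.3]
grip_width: 0.0754
```

```bash
python3 -c "
from h import *
go(.48,.28,.27)"
```

```text
t 42.65 pos [ 0.4916 -0.0688  0.2761] yaw 2.6 tilt [ 1.6e-03 -6.0e-04 -1.0e+00] w 0.0754 F [0.4 0.2 0.3]
 turn z units 0.0  shift units [ 0.106 -8.723  0.152]
```

Call:
jog_arm --plan '[[[0,-0.8,0,0,0,0],[0,-0.98,0,0,0,0],[0,-0.98,0,0,0,0],[0,-0.98,0,0,0,0],[0,-0.98,0,0,0,0],[0,-0.98,0,0,0,0],[0,-0.98,0,0,0,0],[0,-0.98,0,0,0,0],[0,-0.98,0,0,0,0],[0,0,0,0,0,0]]]' --grip 0.85

```text
time_s: 43.65
position: [0.4753, 0.2798, 0.2735]
tool_rot: [[0.999, 0.05, -0.0], [0.05, -0.999, 0.001], [-0.0, -0.001, -1.0]]
ft_force: [-0.9, -0.9, -0.4]
grip_width: 0.0786
```

```bash
python3 -c "
from h import *
import cups,brd
cups.cups('p','wrist'); cups.cups('p','scene')
brd.boards('pics/scene_p.npz'); go(.4926,-.0688,.0015,2.6)
for q in ['jar','tamper']:
  z=np.load('pics/scene_p.npz')
  for r in spotter.trace('scene',q)[:1]:
    X=z['W'][r['pixels']];zt=np.percentile(X[:,2],95);T=X[X[:,2]>zt-.006];print(q,zt,T.mean(0))
"
```

```text
0.92 [473.0, 144.0, 557.0, 200.0] col [148. 140. 129.] ztop 0.0794 c [0.4875 0.0421] rms 0.001 sizebox [0.0654 0.0662]
0.89 [282.0, 58.0, 343.0, 119.0] col [188. 187. 185.] ztop 0.0653 c [0.5668 0.2945] rms 0.0011 sizebox [0.0652 0.0651]
0.72 [178.0, 266.0, 204.0, 296.0] col [ 80.  89. 111.] ztop 0.3032 c [0.4639 0.3057] rms 0.0001 sizebox [0.0013 0.0008]
0.64 [254.0, 262.0, 303.0, 321.0] col [87. 60. 91.] ztop 0.0611 c [0.2826 0.3333] rms 0.001 sizebox [0.0658 0.065 ]
0.62 [493.0, 17.0, 590.0, 87.0] col [149. 141. 130.] ztop 0.0794 c [0.6143 0.0477] rms 0.0011 sizebox [0.0644 0.0666]
0.86 [276.0, 203.0, 299.0, 234.0] col [140. 129. 113.] ztop 0.0788 c [0.6146 0.0482] rms 0.0019 sizebox [0.0647 0.0682]
0.8 [312.0, 192.0, 334.0, 216.0] col [136. 127. 112.] ztop 0.0786 c [0.4881 0.0422] rms 0.002 sizebox [0.0618 0.0694]
0.78 [428.0, 229.0, 447.0, 261.0] col [77. 48. 79.] ztop 0.0604 c [0.2819 0.3342] rms 0.0016 sizebox [0.0638 0.0662]
0.73 [334.0, 256.0, 358.0, 290.0] col [140. 133. 118.] ztop 0.0651 c [0.5669 0.2958] rms 0.0016 sizebox [0.0643 0.0691]
0.69 [455.0, 256.0, 478.0, 287.0] col [48. 61. 95.] ztop 0.0607 c [0.2727 0.4479] rms 0.0017 sizebox [0.0661 0.0644]
board? 335 [305. 190.] z 0.0176 ((494.2232666015625, -68.5894775390625), (99.77833557128906, 68.49893951416016), 7.225074291229248)
board? 135 [314. 215.] z 0.0179 ((518.7257080078125, 44.36170196533203), (41.141658782958984, 65.88367462158203), 0.9085397124290466)
board? 120 [279. 232.] z 0.0174 ((645.3386840820312, 48.02355194091797), (39.71346664428711, 67.57998657226562), 1.9682997465133667)
t 43.85 pos [0.4764 0.2755 0.2736] yaw 2.56 tilt [ 1.e-04 -3.e-04 -1.e+00] w 0.0788 F [ 0.6 -1.3  0.2]
 turn z units -0.005  shift units [0.015 8.617 6.802]
jar 0.08697725280521314 [0.64890679 0.31889433 0.08485621]
tamper nan [nan nan nan]<string>:9: RuntimeWarning: Mean of empty slice.
  ret = um.true_divide(
```

View pics/wrist_p.png

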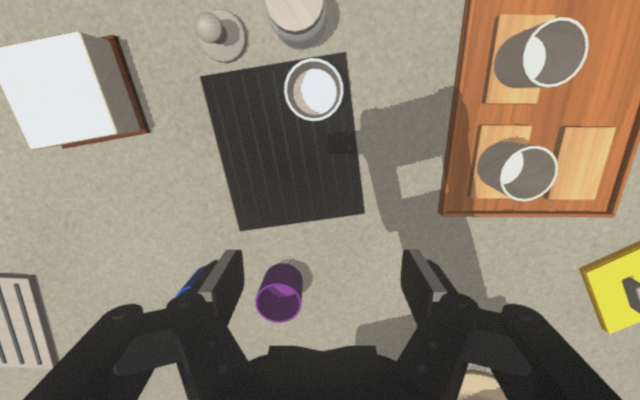

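View pics/scene_p.png

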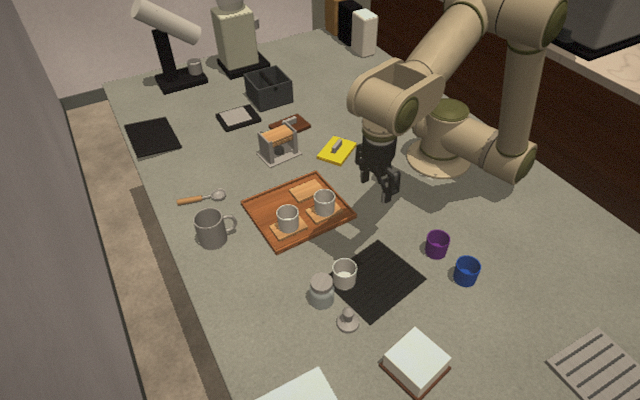

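```bash
python3 brd.py pics/wrist_p.npz; python3 -c "
from h import *
go(.567,.2951,.0205,2.6)"
```

```text
board? 2667 [521. 152.] z 0.0183 ((547.8175048828125, -11.406509399414062), (269.7315979003906, 248.989013671875), 2.707765579223633)
board? 2208 [510.  59.] z 0.0189 ((615.1024169921875, 46.98018264770508), (99.86933135986328, 66.77274322509766), 2.8076698780059814)
board? 1628 [493. 154.] z 0.0189 ((488.78302001953125, 41.32004928588867), (99.01499938964844, 67.25552368164062), 2.430943250656128)
board? 3614 [579. 162.] z 0.019 ((491.77349853515625, -68.3674545288086), (100.4632568359375, 68.94277954101562), 2.471987724304199)
t 43.95 pos [0.4765 0.2752 0.2736] yaw 2.51 tilt [ 2.e-04 -1.e-04 -1.e+00] w 0.0791 F [ 0.  -0.5 -0.5]
 turn z units -0.01  shift units [ 2.282 -0.393  6.327]
```

Call:
jog_arm --plan '[[[0.76,-0.13,0.4,0,0,0],[0.76,-0.13,0.4,0,0,0],[0.76,-0.13,0.4,0,0,0],[0,0,1,0,0,0],[0,0,1,0,0,0],[0,0,1,0,0,0],[0,0,0.8,0,0,0],[0,0,0.5,0,0,0],[0,0,0.4,0,0,0],[0,0,0.2,0,0,0]]]'

```text
time_s: 44.95
position: [0.5666, 0.2949, 0.028]
tool_rot: [[0.999, 0.044, -0.002], [0.044, -0.999, -0.001], [-0.002, 0.001, -1.0]]
ft_force: [-0.0, -0.3, 0.4]
grip_width: 0.0788
```

Call:
jog_arm --plan '[[[0,0,0,0,0,0],[0,0,0,0,0,0]]]'

```text
time_s: 45.15
position: [0.5673, 0.2958, 0.0302]
tool_rot: [[0.999, 0.045, 0.001], [0.045, -0.999, 0.0], [0.001, -0.0, -1.0]]
ft_force: [0.5, 0.2, -0.1]
grip_width: 0.0785
```

```bash
python3 -c "
from h import *
go(.567,.2951,.0205,2.6)"
```

```text
t 45.15 pos [0.5673 0.2958 0.0302] yaw 2.57 tilt [ 1.2e-03  4.0e-04 -1.0e+00] w 0.0785 F [ 0.5  0.2 -0.1]
 turn z units -0.003  shift units [-0.008  0.017  0.242]
```

Call:
jog_arm --plan '[[[0,0.02,0.14,0,0,0],[0,0,0.1,0,0,0],[0,0,0,0,0,0],[0,0,0,0,0,0]]]'

```text
time_s: 45.55
position: [0.5668, 0.2952, 0.0198]
tool_rot: [[0.999, 0.045, -0.0], [0.045, -0.999, -0.0], [-0.0, 0.0, -1.0]]
ft_force: [0.2, -0.8, -0.3]
grip_width: 0.079
```

Call:
jog_arm --plan '[[[0,0,0,0,0,0],[0,0,0,0,0,0],[0,0,0,0,0,0],[0,0,0,0,0,0],[0,0,0,0,0,0],[0,0,0,0,0,0]]]' --grip -1

```text
time_s: 46.15
position: [0.5669, 0.2953, 0.0202]
tool_rot: [[0.999, 0.045, 0.001], [0.045, -0.999, 0.0], [0.001, -0.0, -1.0]]
ft_force: [-0.6, -0.4, 5.8]
grip_width: 0.0648
```

Call:
jog_arm --plan '[[[0,0,-0.2,0,0,0],[0,0,-0.5,0,0,0],[0,0,-1,0,0,0],[0,0,-1,0,0,0],[0,0,-0.6,0,0,0],[0,0,0,0,0,0],[0,0,0,0,0,0]]]'

```text
time_s: 46.85
position: [0.5664, 0.2951, 0.151]
tool_rot: [[0.999, 0.045, -0.001], [0.045, -0.999, -0.0], [-0.001, 0.0, -1.0]]
ft_force: [0.3, 0.3, -2.2]
grip_width: 0.0641
```

```bash
python3 -c "
from h import *
go(.492,-.0686,.0345,2.6); shot('wrist','q')"
```

```text
t 46.85 pos [0.5664 0.2951 0.151 ] yaw 2.6 tilt [-1.e-03 -3.e-04 -1.e+00] w 0.0641 F [ 0.3  0.3 -2.2]
 turn z units 0.0  shift units [-2.269  8.998  2.911]
```

View pics/wrist_q.png

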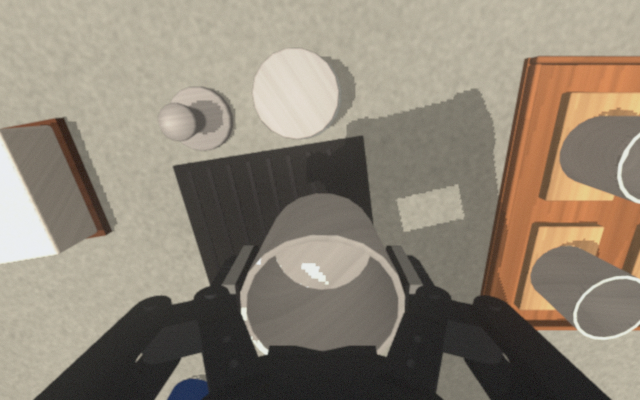

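Call:
jog_arm --plan '[[[-0.2,0.75,0,0,0,0],[-0.23,0.91,0,0,0,0],[-0.23,0.92,0,0,0,0],[-0.23,0.92,0,0,0,0],[-0.23,0.92,0,0,0,0],[-0.23,0.92,0,0,0,0],[-0.23,0.92,0,0,0,0],[-0.23,0.92,0,0,0,0],[-0.23,0.92,0,0,0,0],[-0.23,0.92,0,0,0,0]]]'

```text
time_s: 47.9
position: [0.4912, -0.0705, 0.1501]
tool_rot: [[0.999, 0.045, -0.003], [0.045, -0.999, 0.001], [-0.003, -0.001, -1.0]]
ft_force: [0.9, 0.2, -2.2]
grip_width: 0.0642
```

Call:
jog_arm --plan '[[[0,0,0.6,0,0,0],[0,0,0.8,0,0,0],[0,0,0.7,0,0,0],[0,0,0.4,0,0,0],[0,0,0.25,0,0,0],[0,0,0.1,0,0,0],[0,0,0,0,0,0],[0,0,0,0,0,0]]]'

```text
time_s: 48.7
position: [0.4927, -0.0694, 0.0382]
tool_rot: [[0.999, 0.045, 0.001], [0.045, -0.999, -0.0], [0.001, 0.0, -1.0]]
ft_force: [-0.4, 0.2, -1.4]
grip_width: 0.064
```

```bash
python3 -c "
from h import *
go(.492,-.0686,.0345,2.6)"
```

```text
t 48.7 pos [ 0.4927 -0.0694  0.0382] yaw 2.61 tilt [ 9.e-04 -3.e-04 -1.e+00] w 0.064 F [-0.4  0.2 -1.4]
 turn z units 0.001  shift units [-0.017 -0.021  0.093]
```

Call:
jog_arm --plan '[[[-0.02,-0.02,0.06,0,0,0],[0,0,0.03,0,0,0],[0,0,0,0,0,0],[0,0,0,0,0,0]]]'

```text
time_s: 49.1
position: [0.4917, -0.0686, 0.0343]
tool_rot: [[0.999, 0.045, 0.0], [0.045, -0.999, -0.0], [0.0, 0.0, -1.0]]
ft_force: [-0.0, 0.6, -1.4]
grip_width: 0.0639
```

Call:
jog_arm --plan '[[[0,0,0,0,0,0],[0,0,0,0,0,0],[0,0,0,0,0,0],[0,0,-0.4,0,0,0],[0,0,-0.8,0,0,0],[0,0,-1,0,0,0],[0,0,-1,0,0,0],[0,0,-1,0,0,0],[0,0,-0.8,0,0,0]]]' --grip 0.85

```text
time_s: 50.0
position: [0.4916, -0.0685, 0.2367]
tool_rot: [[0.999, 0.045, 0.002], [0.045, -0.999, -0.001], [0.002, 0.001, -1.0]]
ft_force: [0.6, 0.5, -0.1]
grip_width: 0.0795
```

```bash
python3 -c "
from h import *
go(.32,-.41,.26,5.9)"
```

```text
t 50.0 pos [ 0.4916 -0.0685  0.2367] yaw 2.6 tilt [ 2.1e-03 -8.0e-04 -1.0e+00] w 0.0795 F [ 0.6  0.5 -0.1]
 turn z units -0.384  shift units [-5.145  8.05  -0.583]
```

Call:
jog_arm --plan '[[[0,0,-0.2,0,0,-0.384],[-0.4,0.7,-0.05,0,0,0],[-0.55,0.92,-0.05,0,0,0],[-0.55,0.92,-0.05,0,0,0],[-0.55,0.92,-0.05,0,0,0],[-0.55,0.92,-0.05,0,0,0],[-0.55,0.92,-0.05,0,0,0],[-0.55,0.92,-0.05,0,0,0],[-0.55,0.92,-0.05,0,0,0],[-0.55,0.92,0,0,0,0]]]'

```text
time_s: 51.0
position: [0.3327, -0.4105, 0.2585]
tool_rot: [[0.995, 0.103, 0.0], [0.103, -0.995, -0.001], [0.0, 0.001, -1.0]]
ft_force: [0.1, -0.1, -0.6]
grip_width: 0.0786
```

Call:
jog_arm --plan '[[[0,0,0,0,0,0],[0,0,0,0,0,0]]]'

```text
time_s: 51.2
position: [0.3333, -0.4093, 0.2578]
tool_rot: [[0.995, 0.101, -0.0], [0.101, -0.995, 0.001], [-0.0, -0.001, -1.0]]
ft_force: [0.6, 0.7, 0.4]
grip_width: 0.0788
```

```bash
python3 -c "
from h import *
import cups,brd
cups.cups('r','scene'); brd.boards('pics/scene_r.npz')
p,W,C=shot('wrist','r')
R0=(W[...,0]>.29)&(W[...,0]<.48)&(W[...,1]<-.35)&(W[...,1]>-.52)
for lo,hi,nm in [(.034,.05,'grip'),(.009,.022,'top')]:
  m=R0&(W[...,2]>lo)&(W[...,2]<hi); m=cv2.morphologyEx(m.astype(np.uint8),cv2.MORPH_OPEN,np.ones((3,3)))>0
  n,l,s,c=cv2.connectedComponentsWithStats(m.astype(np.uint8)); i=1+s[1:,4].argmax(); X=W[l==i]
  print(nm,len(X),np.median(X[:,2]),cv2.minAreaRect((X[:,:2]*1000).astype(np.float32)))
go(.3795,-.43,.022,5.9)
"
```

```text
0.81 [424.0, 227.0, 446.0, 260.0] col [74. 45. 76.] ztop 0.0607 c [0.2817 0.3344] rms 0.0017 sizebox [0.0651 0.0663]
0.73 [452.0, 255.0, 480.0, 286.0] col [47. 60. 92.] ztop 0.0603 c [0.2731 0.4478] rms 0.0016 sizebox [0.066  0.0669]
0.59 [275.0, 203.0, 299.0, 231.0] col [137. 127. 111.] ztop 0.0784 c [0.6148 0.0476] rms 0.002 sizebox [0.0647 0.0662]
0.58 [310.0, 190.0, 335.0, 217.0] col [136. 125. 109.] ztop 0.0782 c [0.4871 0.0421] rms 0.0019 sizebox [0.0678 0.0656]
0.55 [298.0, 169.0, 316.0, 197.0] col [135. 125. 108.] ztop 0.0786 c [ 0.492  -0.0672] rms 0.0023 sizebox [0.0658 0.0721]
board? 105 [299. 195.] z 0.0174 ((522.3006591796875, -59.21939468383789), (36.66379928588867, 55.36182403564453), 3.9422264099121094)
board? 138 [315. 215.] z 0.017 ((519.0433349609375, 43.494510650634766), (38.64139175415039, 68.2778091430664), 4.284790992736816)
board? 135 [277. 231.] z 0.0176 ((649.2820434570312, 48.443145751953125), (32.458045959472656, 68.44526672363281), 4.466670036315918)
grip 598 0.04155067803621472 ((378.75836181640625, -430.3821716308594), (58.810787200927734, 14.068862915039062), 5.948472499847412)
top 7473 0.015843171350690098 ((379.237548828125, -430.3237609863281), (133.64935302734375, 95.95112609863281), 6.0168375968933105)
t 51.35 pos [ 0.3343 -0.408   0.2583] yaw 5.98 tilt [ 1.e-04  0.e+00 -1.e+00] w 0.0791 F [-0.4 -0.  -0.6]
 turn z units 0.009  shift units [1.068 0.662 5.908]
```

View pics/wrist_r.png

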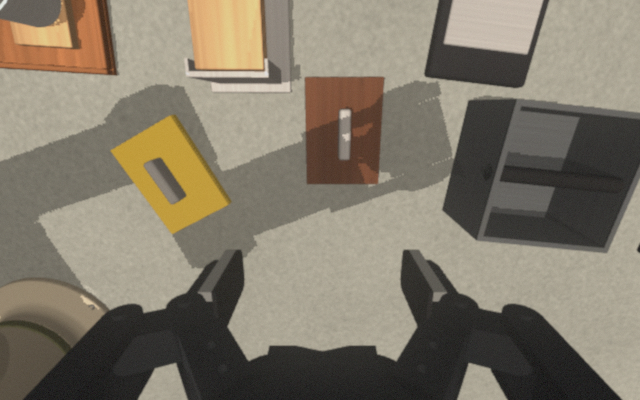

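View pics/scene_r.png

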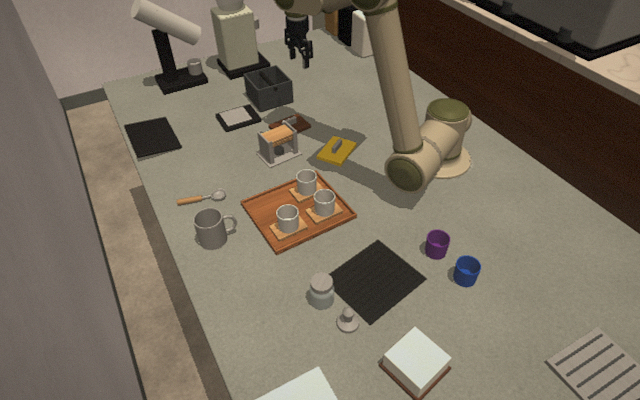

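Three cups are served. The lid is at (379, -430) mm, so I'll pick it up.

Call:
jog_arm --plan '[[[0.55,0.34,0.5,0,0,0],[0.5,0.33,0.5,0,0,0],[0,0,1,0,0,0],[0,0,1,0,0,0],[0,0,1,0,0,0],[0,0,0.8,0,0,0],[0,0,0.5,0,0,0],[0,0,0.3,0,0,0],[0,0,0,0,0,0],[0,0,0,0,0,0]]]' --grip 0.1 --squeeze 40

```text
time_s: 52.35
position: [0.3789, -0.4315, 0.0351]
tool_rot: [[0.995, 0.104, 0.001], [0.104, -0.995, -0.001], [0.001, 0.001, -1.0]]
ft_force: [0.8, 0.1, 0.6]
grip_width: 0.0469
```

```bash
python3 -c "
from h import *
go(.379,-.4303,.0225,5.95)"
```

```text
t 52.35 pos [ 0.3789 -0.4315  0.0351] yaw 5.94 tilt [ 7.0e-04 -1.4e-03 -1.0e+00] w 0.0469 F [0.8 0.1 0.6]
 turn z units -0.001  shift units [ 0.006 -0.03   0.316]
```

Call:
jog_arm --plan '[[[0,-0.03,0.2,0,0,0],[0,0,0.11,0,0,0],[0,0,0,0,0,0],[0,0,0,0,0,0]]]'

```text
time_s: 52.75
position: [0.3782, -0.4302, 0.0218]
tool_rot: [[0.995, 0.103, 0.0], [0.103, -0.995, -0.0], [0.0, 0.0, -1.0]]
ft_force: [0.6, -0.1, -0.3]
grip_width: 0.047
```

Call:
jog_arm --plan '[[[0,0,0,0,0,0],[0,0,0,0,0,0],[0,0,0,0,0,0],[0,0,0,0,0,0],[0,0,0,0,0,0],[0,0,0,0,0,0],[0,0,0,0,0,0],[0,0,0,0,0,0]]]' --grip -1

```text
time_s: 53.55
position: [0.3783, -0.4304, 0.022]
tool_rot: [[0.995, 0.103, 0.0], [0.103, -0.995, -0.001], [0.0, 0.001, -1.0]]
ft_force: [0.2, -0.7, 4.8]
grip_width: 0.0129
```

Call:
jog_arm --plan '[[[0,0,-0.2,0,0,0],[0,0,-0.6,0,0,0],[0,0,-1,0,0,0],[0,0,-1,0,0,0],[0,0,-1,0,0,0],[0,0,-0.8,0,0,0],[0,0,0,0,0,0],[0,0,0,0,0,0]]]'

```text
time_s: 54.35
position: [0.378, -0.4297, 0.2053]
tool_rot: [[0.995, 0.103, -0.0], [0.103, -0.995, 0.001], [-0.0, -0.001, -1.0]]
ft_force: [0.4, 0.0, -2.1]
grip_width: 0.013
```

```bash
python3 -c "
from h import *
shot('wrist','s')
go(.4835,-.3036,.14,5.7)"
```

```text
t 54.4 pos [ 0.3778 -0.4294  0.2043] yaw 5.91 tilt [-0.0014  0.0026 -1.    ] w 0.0131 F [ 0.7  0.4 -2.9]
 turn z units 0.024  shift units [ 2.941 -2.867  1.609]
```

View pics/wrist_s.png

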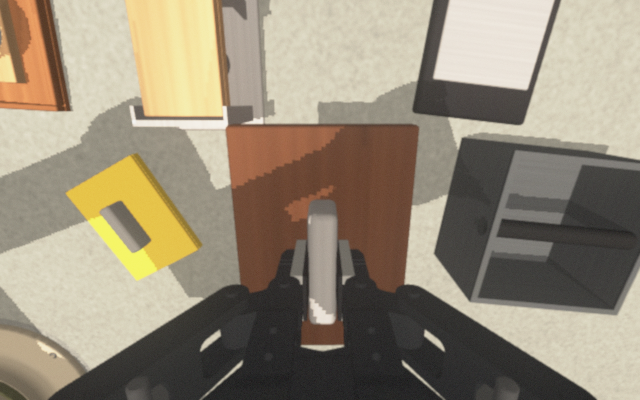

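Call:
jog_arm --plan '[[[0.3,-0.3,0,0,0,0.02],[0.6,-0.6,0,0,0,0],[0.7,-0.7,0,0,0,0],[0.7,-0.7,0,0,0,0],[0.6,-0.56,0,0,0,0],[0,0,0.4,0,0,0],[0,0,0.4,0,0,0],[0,0,0.4,0,0,0],[0,0,0.2,0,0,0],[0,0,0,0,0,0]]]'

```text
time_s: 55.4
position: [0.4814, -0.3041, 0.1476]
tool_rot: [[0.995, 0.1, -0.003], [0.1, -0.995, 0.003], [-0.003, -0.003, -1.0]]
ft_force: [0.9, -0.5, -1.4]
grip_width: 0.0135
```

Call:
jog_arm --plan '[[[0,0,0,0,0,0],[0,0,0,0,0,0]]]'

```text
time_s: 55.6
position: [0.4823, -0.305, 0.1503]
tool_rot: [[0.995, 0.1, 0.001], [0.1, -0.995, -0.001], [0.001, 0.001, -1.0]]
ft_force: [0.6, 0.4, -1.9]
grip_width: 0.0129
```

```bash
python3 -c "
from h import *
go(.4827,-.3036,.112,5.7)"
```

```text
t 55.6 pos [ 0.4823 -0.305   0.1503] yaw 5.72 tilt [ 7.e-04 -7.e-04 -1.e+00] w 0.0129 F [ 0.6  0.4 -1.9]
 turn z units 0.003  shift units [ 0.013 -0.033  0.957]
```

Call:
jog_arm --plan '[[[0.01,-0.03,0.2,0,0,0],[0,0,0.2,0,0,0],[0,0,0.2,0,0,0],[0,0,0.12,0,0,0],[0,0,0.1,0,0,0],[0,0,0,0,0,0],[0,0,0,0,0,0]]]'

```text
time_s: 56.3
position: [0.4825, -0.3036, 0.117]
tool_rot: [[0.995, 0.1, 0.0], [0.1, -0.995, -0.0], [0.0, 0.0, -1.0]]
ft_force: [0.4, -0.7, -2.6]
grip_width: 0.0131
```

```bash
python3 -c "
from h import *
go(.4827,-.3036,.112,5.7)"
```

```text
t 56.3 pos [ 0.4825 -0.3036  0.117 ] yaw 5.73 tilt [ 2.e-04 -2.e-04 -1.e+00] w 0.0131 F [ 0.4 -0.7 -2.6]
 turn z units 0.003  shift units [0.005 0.001 0.126]
```

Skirt is below the rim (bottom about 95 mm) with no contact force; finishing the descent and releasing.

Call:
jog_arm --plan '[[[0,0,0.06,0,0,0],[0,0,0.05,0,0,0],[0,0,0.02,0,0,0],[0,0,0,0,0,0],[0,0,0,0,0,0]]]'

```text
time_s: 56.8
position: [0.4824, -0.3035, 0.112]
tool_rot: [[0.995, 0.1, 0.0], [0.1, -0.995, -0.0], [0.0, 0.0, -1.0]]
ft_force: [-1.5, 1.5, 3.1]
grip_width: 0.0131
```

Call:
jog_arm --plan '[[[0,0,0,0,0,0],[0,0,0,0,0,0],[0,0,0,0,0,0],[0,0,0,0,0,0]]]' --grip 0.0

```text
time_s: 57.2
position: [0.4825, -0.3035, 0.1117]
tool_rot: [[0.995, 0.1, 0.0], [0.1, -0.995, -0.0], [0.0, 0.0, -1.0]]
ft_force: [0.7, -0.6, 0.6]
grip_width: 0.043
```

Call:
jog_arm --plan '[[[0,0,-0.4,0,0,0],[0,0,-0.8,0,0,0],[0,0,-1,0,0,0],[-0.4,0,-1,0,0,0],[-0.5,0,-0.8,0,0,0],[-0.5,0,0,0,0,0],[0,0,0,0,0,0],[0,0,0,0,0,0]]]'

```text
time_s: 58.0
position: [0.4267, -0.309, 0.2715]
tool_rot: [[0.995, 0.099, -0.0], [0.099, -0.995, 0.0], [-0.0, -0.0, -1.0]]
ft_force: [0.0, 0.5, -0.2]
grip_width: 0.0426
```

```bash
python3 -c "
from h import *
import cups,brd
p,W,C=shot('wrist','u')
R0=(W[...,0]>.38)&(W[...,0]<.58)&(W[...,1]<-.22)&(W[...,1]>-.38)
for lo,hi,nm in [(.121,.14,'grip'),(.096,.113,'lidtop')]:
  m=R0&(W[...,2]>lo)&(W[...,2]<hi); m=cv2.morphologyEx(m.astype(np.uint8),cv2.MORPH_OPEN,np.ones((3,3)))>0
  X=W[m]; print(nm,len(X),np.percentile(X[:,2],[5,50,95]).round(4),cv2.minAreaRect((X[:,:2]*1000).astype(np.float32)))
  A=np.c_[X[:,:2],np.ones(len(X))]; print(np.linalg.lstsq(A,X[:,2],rcond=None)[0].round(4))
cups.cups('u','scene'); shot('side','u')
z=np.load('pics/scene_u.npz')
for q in ['jar','tamper']:
  for r in spotter.trace('scene',q)[:2]:
    X=z['W'][r['pixels']];X=X[~np.isnan(X[:,0])]
    if len(X)==0: continue
    zt=np.percentile(X[:,2],95);T=X[X[:,2]>zt-.006];print(q,r['score'],r['rect'],zt,T.mean(0))
go(.43,-.3,.25)
"
```

```text
grip 962 [0.1295 0.1316 0.1329] ((483.1342468261719, -303.6062927246094), (58.308319091796875, 13.914365768432617), 6.073740482330322)
[-0.0038  0.0145  0.1377]
lidtop 11880 [0.1046 0.1059 0.107 ] ((483.3065185546875, -303.5694885253906), (132.8458709716797, 96.11656951904297), 5.706235885620117)
[ 0.     -0.0009  0.1056]
0.93 [453.0, 255.0, 477.0, 286.0] col [50. 63. 94.] ztop 0.0612 c [0.2725 0.4478] rms 0.0014 sizebox [0.0689 0.0652]
0.81 [429.0, 230.0, 449.0, 262.0] col [78. 50. 79.] ztop 0.0605 c [0.2815 0.3341] rms 0.0016 sizebox [0.0648 0.0668]
0.8 [276.0, 206.0, 298.0, 232.0] col [136. 126. 111.] ztop 0.078 c [0.6147 0.0482] rms 0.0016 sizebox [0.0627 0.066 ]
0.72 [310.0, 191.0, 336.0, 215.0] col [136. 125. 108.] ztop 0.0783 c [0.4877 0.0422] rms 0.0018 sizebox [0.0652 0.0665]
jar 0.88 [309.2, 272.8, 334.0, 312.3] 0.08682498502512183 [0.64941831 0.31859123 0.0847211 ]
tamper 0.8 [335.0, 308.3, 359.0, 334.6] 0.062457954258536216 [0.62604417 0.41392131 0.06131027]
t 58.3 pos [ 0.4271 -0.3089  0.2712] yaw 5.76 tilt [-5.e-04  7.e-04 -1.e+00] w 0.0424 F [-0.3 -0.2  0.2]
 turn z units 0.0  shift units [ 0.094 -0.215  0.53 ]
```

View pics/wrist_u.png

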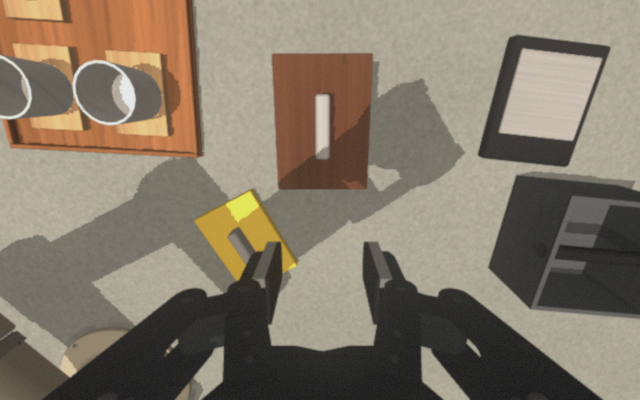

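View pics/scene_u.png

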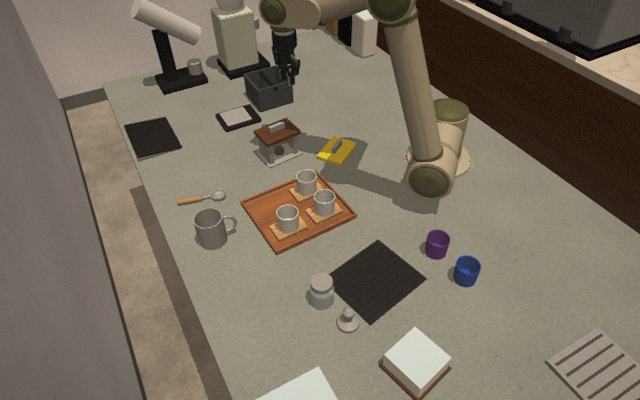

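View pics/side_u.png

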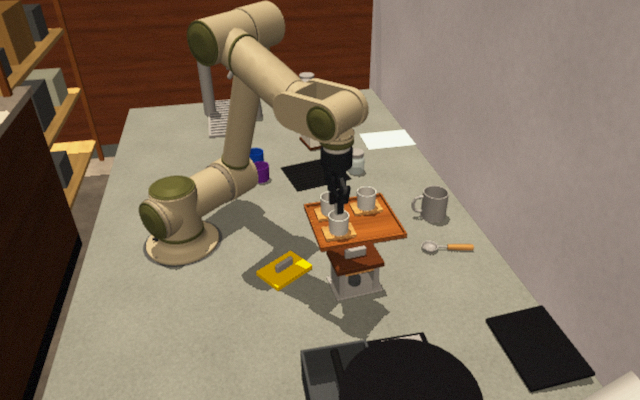

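```bash
python3 -c "
from rig import close_job; print(close_job())"
```

```text
the job is handed in; nothing more can be done
None
```

I served all three metal cups, each upright on its own board in the tray. Then I put the dark lid back on the dispenser with the two spare boards still inside. The job was handed in at about 58 s of the 210 s limit.

- **Lid:** it sits level and centred on the dispenser to within 1 mm. The top of its grip reads 131.6 mm, against 131 expected when fully down.
- **Cups:** all three centres measured within about 2 mm of their board centres, with rims at about 78 mm as they should be. One cup was knocked about 3 cm during the run. I spotted it before reaching for it and measured its position again.
- **Jar and tamper:** both still stand within about 3 mm of where they started.
- **Disagreements:**
  - The network missed the third cup in the last scene picture. It had found it one look earlier, and the last scene, side and wrist pictures show it standing on its board.
  - One early scene-camera reading put the third board 7° askew. The closer wrist view gave 2.5°, in line with the tray.

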